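Put the seasoning shakers away by height and sign off the shelf

ROBOT

A 6-joint arm with a two-finger parallel gripper is mounted at the origin on the work surface. World frame = base frame: x ahead of the robot, y to its left, z up, the work surface at z = 0. Lengths are in m, angles in rad, forces in N, time in s.
With the tool pointing down it reaches from about 0.25 to 0.8 m from the base axis. Payload 8.5 kg.
Tool frame: the origin (TCP) lies at the very end of the fingers, on their centre line; the grasp point (between the pads) lies 19 mm behind it; z points along the fingers, y is the direction in which the jaws open and shut (so a half turn about z gives the same grasp; the last joint's range is limited). The gripper opens to 85 mm and grips with 20 to 120 N. Pads are 22 mm wide; open, the fingers measure 114 mm over their backs; the gripper's body (76 mm by 85 mm) begins 54 mm behind the grasp point. The pads swing forward as they close: fully open they stand 13 mm farther back than shut.
Start: joints at [-1.14, 0.238, -0.013, 1.319, 0, 1.571], TCP at [0.219, -0.477, 0.231] pointing down, gripper open.
Joint ranges: [-2.66, 2.66], [-1.03, 1.9], [-1.14, 1.46], [-1.82, 2.27], [-1.45, 1.34], [-3.14, 3.14]. Speed limits (rad/s): [2.22, 2.22, 2.79, 3.14, 3.14, 3.14].

INTERFACE

Orientations are given as [roll, pitch, yaw] about the fixed x, y, z axes, in that order (R = Rz(yaw) Ry(pitch) Rx(roll)).
In Python, from workcell import status, viewer, ticket gives the robot as it stands.
- The arm moves only by the tool arm_command, never from a script. Its argument "deltas" is a list that holds one entry, the list of rows, each a list of 5 numbers: the opening, from 0 (shut) to 1 (fully open), then the shift along the world's x, y, z in cm, then the turn about the world's z in rad. In form: [[[gripper, tx, ty, tz, twist], ...]]. A call has 1 to 10 rows; each row shifts and turns the commanded pose from where the row before left it; what a row does not reach is not made up. A row lasts 1/10 s, in which the tool goes at most 50 mm and 8.59 degrees, less where a joint would pass 70% of its speed; a pose out of reach is approached as far as the arm can. A call is refused whole if a number of a shift passes 5 or a number of a turn 0.15, either way. A call with a gripper value outside its range is refused whole. The fingers move at their own pace and stop on an object; "squeeze" is the grip in N (left out, the last holds). Time passes only in rows, so rows that do not move let the fingers close. It gives the time, the measured TCP pose, the force and the opening at its end, in the units of the state.
- status.get_obs(): the state, without advancing time (a new reading comes with each control period).
- viewer.get_image(name): name is "side" or "top" or "wrist"; returns the picture (480x640x3 uint8, red, green, blue); there is no depth.
- viewer.camera_model(name): a dict with "K" (3x3 intrinsics, pixels), "k1" (the pictures are not rectified: a ray, as slopes to the right and down, at radius r is drawn at 1 + k1 r^2 times it, then the intrinsics apply), "xyz" and "attitude" of the camera in the world; the wrist camera has in their place "T_tool_cam" (4x4, takes a point from camera to tool coordinates, whose origin is the TCP and whose axes are the flange's). Camera axes: x right, y down, z forward; pixel columns grow to the right and rows downward; lengths in m; the calibration is good to about 2 mm. A picture is of the moment at which its call begins: read the wrist's pose just before it. camera_model takes no time and is no camera call.
- ticket.finish_job(): hands the job in, once; it reports no verdict.
The state is a dict: "time": time; "q": joint angles; "qd": joint speeds; "effort": joint torques, N m; "tcp_pos": TCP position; "tcp_rot": TCP orientation; "ft_force": force on the tool from outside, world axes, zero at the start; "torque": the same for the moment, N m; "finger_gap": finger opening in m.
Only numpy, scipy, OpenCV 4.12 (cv2) and the standard library are available. Lean on these libraries where they do the work, as an engineer would, in place of code of your own. Each camera call takes 0.05 s, during which the arm holds its last target. There are 200 camera calls.

TASK

Put every stainless seasoning shaker away under the lowest of the three slatted risers that it fits beneath, standing upright on the counter with its body well under the riser and its handle to the front where it can be grabbed again. Once they are all away, take the barcode scanner from its cradle, point it squarely at the middle of the shelf tag from about 10 cm, hold it steady there for a good second, and stand it back upright, fully down in its cradle. Leave the spice tin, griddle press, tongs and skewer holder where they are, and before you finish put right any shaker that has been knocked out of place.

Things in the scene. Friction and masses are not known exactly. Their poses are not given: they have to be found in the camera images.
- riser_low: low slatted steel riser, fixed, one of three in a row (order varies): flat top 130 mm deep (x), 146 wide (y), 8 thick on four 8 mm corner legs, open all round; clear height under it 68 mm, top face at 76, 130 mm between legs. Origin on the counter under its centre; +x to the back, front edge at x = -65 mm. Bystander: spice tin on the rear of its top.
- riser_mid: mid slatted steel riser, fixed, one of three in a row (order varies): flat top 130 mm deep (x), 146 wide (y), 8 thick on four 8 mm corner legs, open all round; clear height under it 95 mm, top face at 103, 130 mm between legs. Origin on the counter under its centre; +x to the back, front edge at x = -65 mm. Bystander: griddle press on the rear of its top.
- riser_high: high slatted steel riser, fixed, one of three in a row (order varies): flat top 130 mm deep (x), 146 wide (y), 8 thick on four 8 mm corner legs, open all round; clear height under it 123 mm, top face at 131, 130 mm between legs. Origin on the counter under its centre; +x to the back, front edge at x = -65 mm. Bystander: tongs on the rear of its top.
- shaker_short_a: short steel seasoning shaker, loose, about 160 g, may be absent (None): round body 53 mm across (lid 55), 55 tall. Origin centre of underside, z up. Loop handle on its -x side: upright bar 10 mm thick (y), 8 deep (x), 58 mm from the axis, 10 to 47 mm up, joined by 10 mm arms at top and bottom; pinch it across y from above. Fits under all three risers.
- shaker_short_a_handle (a point): point on the upright handle bar of shaker_short_a, 58 mm from the body axis and 30 mm above its underside.
- shaker_short_b: short steel seasoning shaker, loose, about 160 g, may be absent (None): round body 53 mm across (lid 55), 55 tall. Origin centre of underside, z up. Loop handle on its -x side: upright bar 10 mm thick (y), 8 deep (x), 58 mm from the axis, 10 to 47 mm up, joined by 10 mm arms at top and bottom; pinch it across y from above. Fits under all three risers.
- shaker_short_b_handle (a point): point on the upright handle bar of shaker_short_b, 58 mm from the body axis and 30 mm above its underside.
- shaker_mid_a: mid steel seasoning shaker, loose, about 160 g, may be absent (None): round body 53 mm across (lid 55), 82 tall. Origin centre of underside, z up. Loop handle on its -x side: upright bar 10 mm thick (y), 8 deep (x), 58 mm from the axis, 28 to 74 mm up, joined by 10 mm arms at top and bottom; pinch it across y from above. Fits under the middle and high risers.
- shaker_mid_a_handle (a point): point on the upright handle bar of shaker_mid_a, 58 mm from the body axis and 57 mm above its underside.
- shaker_mid_b: mid steel seasoning shaker, loose, about 160 g, may be absent (None): round body 53 mm across (lid 55), 82 tall. Origin centre of underside, z up. Loop handle on its -x side: upright bar 10 mm thick (y), 8 deep (x), 58 mm from the axis, 28 to 74 mm up, joined by 10 mm arms at top and bottom; pinch it across y from above. Fits under the middle and high risers.
- shaker_mid_b_handle (a point): point on the upright handle bar of shaker_mid_b, 58 mm from the body axis and 57 mm above its underside.
- shaker_tall_a: tall steel seasoning shaker, loose, about 160 g, may be absent (None): round body 53 mm across (lid 55), 110 tall. Origin centre of underside, z up. Loop handle on its -x side: upright bar 10 mm thick (y), 8 deep (x), 58 mm from the axis, 56 to 102 mm up, joined by 10 mm arms at top and bottom; pinch it across y from above. Fits under the high riser only.
- shaker_tall_a_handle (a point): point on the upright handle bar of shaker_tall_a, 58 mm from the body axis and 85 mm above its underside.
- shaker_tall_b: tall steel seasoning shaker, loose, about 160 g, may be absent (None): round body 53 mm across (lid 55), 110 tall. Origin centre of underside, z up. Loop handle on its -x side: upright bar 10 mm thick (y), 8 deep (x), 58 mm from the axis, 56 to 102 mm up, joined by 10 mm arms at top and bottom; pinch it across y from above. Fits under the high riser only.
- shaker_tall_b_handle (a point): point on the upright handle bar of shaker_tall_b, 58 mm from the body axis and 85 mm above its underside.
- scanner: pistol-shaped barcode scanner, black, 180 g, loose in its cradle. Origin centre of the underside of the upright grip, z up, +x the way it points. Grip 30 (x) x 26 (y) mm; head 86 long, 36 wide (y), 34 high, pitched nose-down 25 degrees, its middle 98 mm above the origin, highest point 132 at the rear; hold the head by its flat sides from above.
- scanner_eye (a point): centre of the window in the scanner's nose; its +x axis is the reading beam (25 degrees below level while the scanner stands upright). 41 mm ahead of the scanner's origin and 79 mm above it.
- cradle: grey scanner cradle, fixed: base plate 84 x 76 x 6 mm with an upright rectangular cup in the middle, inside 38 (x) x 34 (y) mm, inner floor at 6 mm, rim at 42 mm. Origin on the counter under the centre, x as the scanner's x at the start. The scanner's grip stands in the cup, its underside on the inner floor.
- tag_stand: fixed stainless counter stand for the shelf's barcode tag: round foot, thin post, sloped plate 70 mm wide by 50 mm high whose centre is 85 mm above the counter over the origin. Its front faces -x.
- tag_face (a point): centre of the barcode tag on the sloped plate; +z is the outward normal, leaning back: 35 degrees above level towards the stand's -x; y runs across the tag.
- spice_tin: bystander: blue plastic spice tin with clip-on lid, 50 x 66 x 64 mm, on the low riser. Origin centre of underside.
- griddle_press: bystander: black cast griddle press, base 64 x 100 mm, 56 mm high with its bar handle, on the middle riser. Origin centre of underside.
- tongs: bystander: chrome tongs 140 mm long lying along y on the high riser. Origin centre of underside.
- skewer_holder: bystander: round bamboo holder full of skewers, 72 mm in diameter, 200 mm high with the skewers, on the counter at the right rear. Origin centre of underside.
Things that resemble listed ones, but are neither listed nor needed, are in the scene too. Leave any red look-alike of the shaker_short_a alone.

How it is judged:
On the way, in this order (a step that is already met when the one before it is completed fails the run):
1. every shaker present stands under the lowest riser that it fits beneath, handle to the front (x of shaker_short_a in the frame of riser_low between -0.05 and 0.05 m and y of shaker_short_a in the frame of riser_low between -0.045 and 0.045 m and height (world z) of each of shaker_short_a, shaker_short_b, shaker_mid_a, shaker_mid_b, shaker_tall_a, shaker_tall_b below 0.006 m and angle between each of shaker_short_a, shaker_short_b, shaker_mid_a, shaker_mid_b, shaker_tall_a, shaker_tall_b's own z axis and vertical below 0.12 rad and x of each of shaker_short_a_handle, shaker_short_b_handle in the frame of riser_low below -0.035 m and angle between the x axis of each of shaker_short_a, shaker_short_b and the x axis of riser_low, either way round below 0.8 rad and linear speed of each of shaker_short_a, shaker_short_b, shaker_mid_a, shaker_mid_b, shaker_tall_a, shaker_tall_b below 0.03 m/s and x of shaker_short_b in the frame of riser_low between -0.05 and 0.05 m and y of shaker_short_b in the frame of riser_low between -0.045 and 0.045 m and x of shaker_mid_a in the frame of riser_mid between -0.05 and 0.05 m and y of shaker_mid_a in the frame of riser_mid between -0.045 and 0.045 m and x of each of shaker_mid_a_handle, shaker_mid_b_handle in the frame of riser_mid below -0.035 m and angle between the x axis of each of shaker_mid_a, shaker_mid_b and the x axis of riser_mid, either way round below 0.8 rad and x of shaker_mid_b in the frame of riser_mid between -0.05 and 0.05 m and y of shaker_mid_b in the frame of riser_mid between -0.045 and 0.045 m and x of shaker_tall_a in the frame of riser_high between -0.05 and 0.05 m and y of shaker_tall_a in the frame of riser_high between -0.045 and 0.045 m and x of each of shaker_tall_a_handle, shaker_tall_b_handle in the frame of riser_high below -0.035 m and angle between the x axis of each of shaker_tall_a, shaker_tall_b and the x axis of riser_high, either way round below 0.8 rad and x of shaker_tall_b in the frame of riser_high between -0.05 and 0.05 m and y of shaker_tall_b in the frame of riser_high between -0.045 and 0.045 m), for 0.3 s.
2. the scanner is held in the gripper with its beam on the middle of the tag (within 15 mm), window 50 to 180 mm from it, within 30 degrees of square on, steady for 1 s (x of tag_face in the frame of scanner_eye between 0.05 and 0.18 m and y of tag_face in the frame of scanner_eye between -0.015 and 0.015 m and z of tag_face in the frame of scanner_eye between -0.015 and 0.015 m and angle between the x axis of scanner_eye and the z axis of tag_face, either way round below 0.52 rad and linear speed of scanner below 0.03 m/s and angular speed of scanner below 0.2 rad/s and contact force between the fingers and scanner above 0.5 N), for 1 s.
At the end, for the whole second after the job is handed in: Shakers upright (7 deg), still, under the lowest riser it fits: axis 15 mm or more inside the front and rear edges and within 45 mm of the middle, handle forward (45 deg), its bar at most 30 mm behind the front edge. Scanner still in cradle: 12 mm of centre, 8 mm of fully down, 11 deg of upright (all of step 1 and horizontal distance between scanner and cradle below 0.012 m and z of scanner in the frame of cradle below 0.014 m and angle between scanner's own z axis and vertical below 0.2 rad and linear speed of scanner below 0.03 m/s); the robot touches nothing.
It fails at once if the spice tin is moved more than 40 mm from where it was (distance of spice_tin from where it was at the start of the episode above 0.04 m).
It fails at once if the griddle press is moved more than 40 mm from where it was (distance of griddle_press from where it was at the start of the episode above 0.04 m).
It fails at once if the tongs is moved more than 40 mm from where it was (distance of tongs from where it was at the start of the episode above 0.04 m).
It fails at once if the skewer holder is moved more than 40 mm from where it was (distance of skewer_holder from where it was at the start of the episode above 0.04 m).
Of shaker_short_a, shaker_short_b, shaker_mid_a, shaker_mid_b, shaker_tall_a, shaker_tall_b only 4 to 6 are there at a start; the rules pass over those that are not, and their reading is None.
At some moment in a run one of shaker_short_a, shaker_short_b, shaker_mid_a, shaker_mid_b, shaker_tall_a, shaker_tall_b may be knocked a few centimetres aside while the robot is not near it.
It also fails if it takes over 210 s, if anything falls off the work surface, if the arm or the gripper's body presses on something with over 40 N, if the wrist force passes 120 N, or if a joint passes its speed limit or range.

## Working session

There is one attempt and no reset: what is moved stays moved. The work goes in short steps, Python scripts to look and compute and a tool call to move; the robot and the scene stay as the last step left them, time stands still between calls to the robot, and variables do not carry over. Pictures are saved under pics/ and viewed, about 12 in all and at most 16, crops included, and the job is handed in when it is done.

Besides the shell and the picture viewer there is one more tool, called after "Emit:" by a JSON object that holds its "op" and its "data", one argument or row to a line. arm_command: Moves the arm, as the interface text tells. Its arguments: {"type":"object","properties":{"deltas":{"type":"array"},"squeeze":{"type":"number"}},"required":["deltas"]}

```bash
ls; mkdir -p pics
python3 - <<'E'
from workcell import status, viewer
import cv2, numpy as np
print(status.get_obs())
for n in("side","top","wrist"):
    print(n,viewer.camera_model(n))
    cv2.imwrite(f"pics/{n}0.png",viewer.get_image(n)[:,:,::-1])
E
```

```text
pics
{'time': 0.0, 'q': array([-1.13999070e+00,  2.38780922e-01, -1.42656777e-02,  1.31917687e+00,
        6.08794778e-06,  1.57078237e+00]), 'qd': array([ 1.32903637e-03,  5.82940342e-05, -8.59853020e-04,  7.00520826e-04,
        8.59695201e-04, -1.33935353e-04]), 'effort': array([ 8.63330461e-04, -5.38792026e+01,  3.46436334e+01,  1.84431783e-02,
        1.40418406e-04,  4.15748246e-06]), 'tcp_pos': array([ 0.21907137, -0.47665579,  0.23067309]), 'tcp_rot': array([-3.14016551e+00, -6.10785924e-06,  4.30819578e-01]), 'ft_force': array([ 0.58402589,  0.08538406, -0.04826899]), 'torque': array([-0.00718969, -0.03308498,  0.01137599]), 'finger_gap': 0.0851790224125619}
side {'K': array([[542.87981402,   0.        , 318.45495384],
       [  0.        , 542.87981402, 240.41884428],
       [  0.        ,   0.        ,   1.        ]]), 'k1': -0.1269209184783393, 'xyz': array([0.18095885, 1.06741661, 1.12425926]), 'attitude': array([-2.32904131,  0.00452086, -2.89222427])}
top {'K': array([[444.57448319,   0.        , 318.45677444],
       [  0.        , 444.57448319, 246.00898072],
       [  0.        ,   0.        ,   1.        ]]), 'k1': -0.10965547289115087, 'xyz': array([0.3605659 , 0.00167071, 1.08508488]), 'attitude': array([-3.04443362,  0.0106267 , -1.58224152])}
wrist {'K': array([[389.55596289,   0.        , 315.25748739],
       [  0.        , 389.55596289, 239.009783  ],
       [  0.        ,   0.        ,   1.        ]]), 'k1': -0.0779079846035936, 'T_tool_cam': array([[ 2.35816299e-04, -9.56137701e-01, -2.92917464e-01,
         7.38194348e-02],
       [ 9.99999930e-01,  3.11007293e-04, -2.10125797e-04,
         1.81446032e-03],
       [ 2.92008664e-04, -2.92917394e-01,  9.56137707e-01,
        -1.41562230e-01],
       [ 0.00000000e+00,  0.00000000e+00,  0.00000000e+00,
         1.00000000e+00]])}
```

View pics/top0.png

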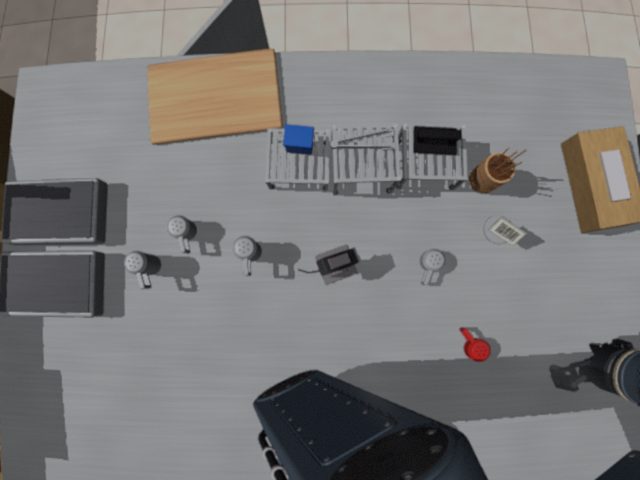

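View pics/side0.png

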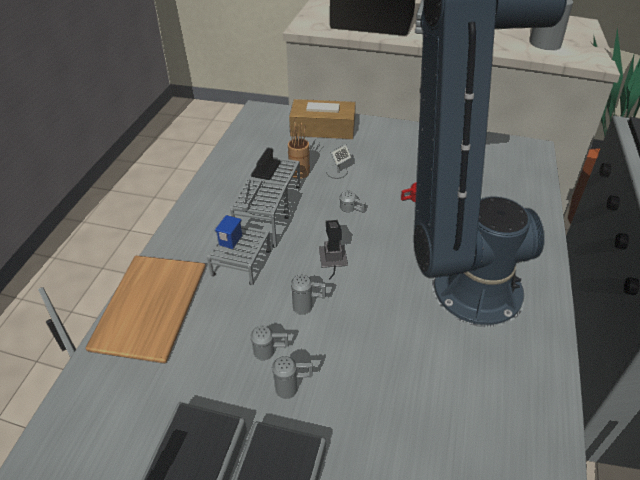

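```bash
cat > h.py <<'E'
import numpy as np, cv2
from workcell import status, viewer
from scipy.spatial.transform import Rotation as R
def pose(n,obs=None):
    m=viewer.camera_model(n)
    if n!="wrist": return m,R.from_euler('xyz',m['attitude']).as_matrix(),np.array(m['xyz'])
    o=obs or status.get_obs(); Rt=R.from_euler('xyz',o['tcp_rot']).as_matrix(); T=m['T_tool_cam']
    return m,Rt@T[:3,:3],Rt@T[:3,3]+o['tcp_pos']
def ray(n,uv,obs=None):
    m,Rc,c=pose(n,obs)
    p=cv2.undistortPoints(np.array([[uv]],float),m['K'],np.array([m['k1'],0,0,0.]))[0,0]
    return c,Rc@np.array([p[0],p[1],1])
def onz(n,uv,z,obs=None):
    c,d=ray(n,uv,obs); return c+d*(z-c[2])/d[2]
def two(n1,uv1,n2,uv2):
    a,d=ray(n1,uv1); b,e=ray(n2,uv2)
    s=np.linalg.lstsq(np.c_[d,-e],b-a,rcond=None)[0]; p=a+d*s[0];q=b+e*s[1]
    return (p+q)/2,np.linalg.norm(p-q)
def proj(n,P,obs=None):
    m,Rc,c=pose(n,obs); rv=cv2.Rodrigues(Rc.T)[0]
    return cv2.projectPoints(np.atleast_2d(P).astype(float),rv,-Rc.T@c,m['K'],np.array([m['k1'],0,0,0.]))[0][:,0]
def shot(n,name):
    o=status.get_obs(); im=np.ascontiguousarray(viewer.get_image(n)[:,:,::-1]); cv2.imwrite(f"pics/{name}.png",im); return im,o
E
python3 - <<'E'
import cv2,numpy as np
t=cv2.imread('pics/top0.png');s=cv2.imread('pics/side0.png')
a=cv2.resize(t[200:290,110:270],(800,450),interpolation=cv2.INTER_CUBIC) #x5
b=cv2.resize(s[260:400,210:370],(800,700),interpolation=cv2.INTER_CUBIC)
cv2.imwrite('pics/c1.png',cv2.resize(t[120:270,260:540],(800,429),interpolation=cv2.INTER_CUBIC))
c=np.vstack([cv2.resize(t[205:295,110:270],(533,300),interpolation=cv2.INTER_CUBIC)]);d=cv2.resize(s[260:410,210:370],(320,300),interpolation=cv2.INTER_CUBIC)
e=cv2.resize(t[230:290,400:460],(267,267),interpolation=cv2.INTER_CUBIC)
f=cv2.resize(s[180:270,310:370],(178,267),interpolation=cv2.INTER_CUBIC)
cv=np.zeros((600,800,3),np.uint8);cv[:300,:533]=c;cv[300:567,:267]=e;cv[300:567,267:445]=f;cv[300:600,480:800]=d
cv2.imwrite('pics/c2.png',cv)
E
```

```text
(no output)
```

View pics/c2.png

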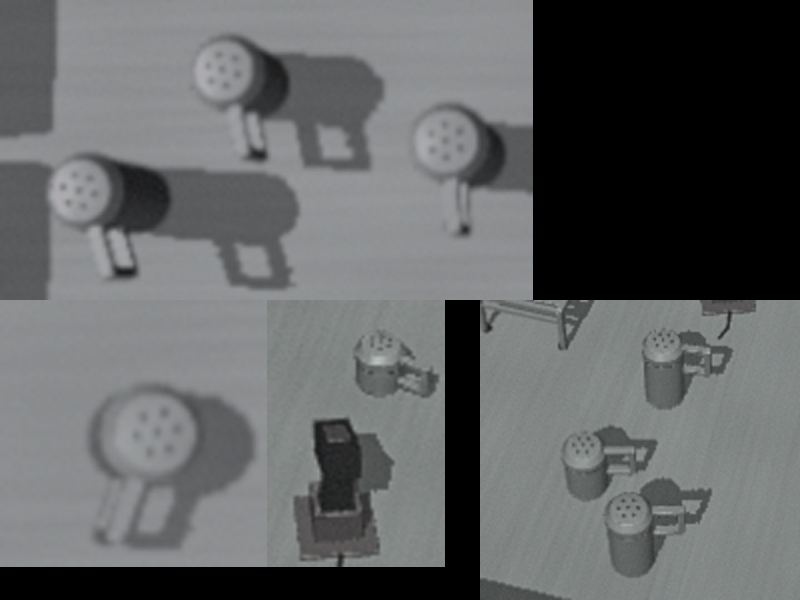

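View pics/c1.png

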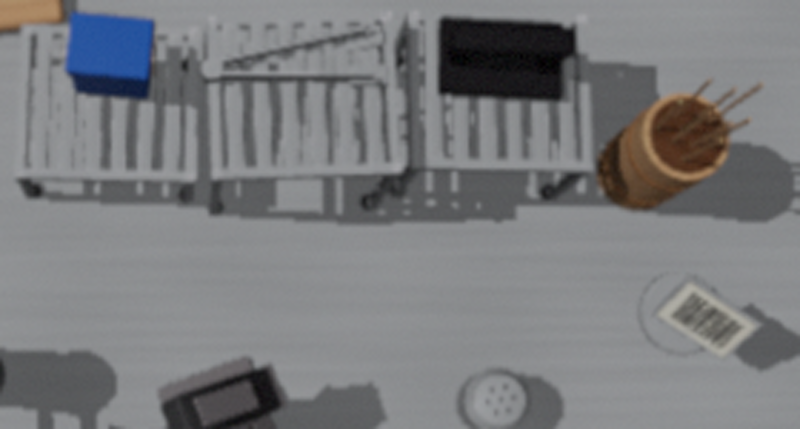

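Run:
```python
from h import *
np.set_printoptions(precision=4,suppress=True)
for n,t,s in(("M",(177.5,226.6),(261.5,334)),("T1",(134,262),(284.5,364)),("S3",(244.1,247.3),(301.5,283)),("R",(434.8,259.9),(347.4,195.2))):
    print(n,*two("top",t,"side",s))
C=lambda x,y:(260+x/2.857,120+y/2.857)
for n,a,b,z in(("low",(15,180),(197,178),.076),("high",(207,178),(407,170),.131),("mid",(412,172),(592,165),.103)):
    p,q=onz("top",C(*a),z),onz("top",C(*b),z); d=q-p; y=-d/np.linalg.norm(d); print(n,p,q,np.linalg.norm(d),"yaw",np.arctan2(-y[0],y[1]),"center",(p+q)/2+.065*np.array([y[1],-y[0],0]))
print("tagc",onz("top",C(709,318),.085))
zt=.085+.025*np.cos(np.radians(35));zb=.17-zt
L=[onz("top",C(*c),z) for c,z in(((692,280),zt),((762,320),zt),((725,356),zb),((658,312),zb))]
print(L); d=(L[1]-L[0]+L[2]-L[3]); print("tag yaw(x axis)",np.arctan2(d[0],-d[1]))
```

```text
M [0.5106 0.3404 0.0711] 0.0027662498672654983
T1 [0.4255 0.4291 0.1042] 0.0008150280083797825
S3 [0.4566 0.1784 0.0945] 0.0003777258796533614
R [ 0.4277 -0.2621  0.0436] 0.003802974988466167
low [0.6077 0.1333 0.076 ] [ 0.6071 -0.0148  0.076 ] 0.14802437281709238 yaw -0.004351780129357195 center [0.6724 0.059  0.076 ]
high [ 0.5935 -0.0215  0.131 ] [ 0.5982 -0.1756  0.131 ] 0.15411642513538665 yaw 0.03045480198095941 center [ 0.6609 -0.0966  0.131 ]
mid [ 0.6036 -0.1847  0.103 ] [ 0.6086 -0.33    0.103 ] 0.14539557363389544 yaw 0.03437706516332846 center [ 0.671  -0.2551  0.103 ]
tagc [ 0.4868 -0.4266  0.085 ]
[array([ 0.5146, -0.4056,  0.1055]), array([ 0.4822, -0.4616,  0.1055]), array([ 0.4577, -0.4473,  0.0645]), array([ 0.4947, -0.3922,  0.0645])]
tag yaw(x axis) -0.5589020525599072
```

Emit:
{"op": "arm_command", "data": {
  "deltas": [
    [[1,2,4.7,0,0],[1,2,4.7,0,0],[1,2,4.7,0,0],[1,2,4.7,0,0],[1,2,4.7,0,0],[1,2,4.7,0,0],[1,2,4.7,0,0],[1,2,4.7,0,0]]
  ],
  "squeeze": 40
}}

```text
time: 0.95
tcp_pos: [0.3761, -0.107, 0.2314]
tcp_rot: [3.141, -0.0, 0.43]
ft_force: [1.8, -0.8, -0.1]
finger_gap: 0.0853
```

Emit:
{"op": "arm_command", "data": {
  "deltas": [
    [[1,0,5,0,0],[1,0,5,0,0],[1,0,5,0,0],[1,0,5,0,0],[1,0,5,0,0],[1,0,5,0,0],[1,0,5,0,0],[1,0,5,0,0],[1,0,5,0,0],[1,0,5,0,0]]
  ]
}}

```text
time: 1.95
tcp_pos: [0.426, 0.3028, 0.2311]
tcp_rot: [-3.058, 0.002, 0.57]
ft_force: [1.0, 0.3, 1.2]
finger_gap: 0.0852
```

Emit:
{"op": "arm_command", "data": {
  "deltas": [
    [[1,0,0,0,0],[1,0,0,0,0],[1,0,0,0,0]]
  ]
}}

```text
time: 2.25
tcp_pos: [0.4253, 0.3008, 0.2312]
tcp_rot: [-3.058, 0.002, 0.568]
ft_force: [-0.7, -0.8, 0.0]
finger_gap: 0.0852
```

Run:
```python
from h import *
im,o=shot("wrist","w1"); print(o['tcp_pos'],o['tcp_rot'])
t,_=shot("top","t1"); s,_=shot("side","s1")
c=np.zeros((480,800,3),np.uint8);c[:,:640]=im
```

```text
[0.42533068 0.30080916 0.23116083] [-3.05849875e+00  2.11917868e-03  5.67641138e-01]
```

View pics/w1.png

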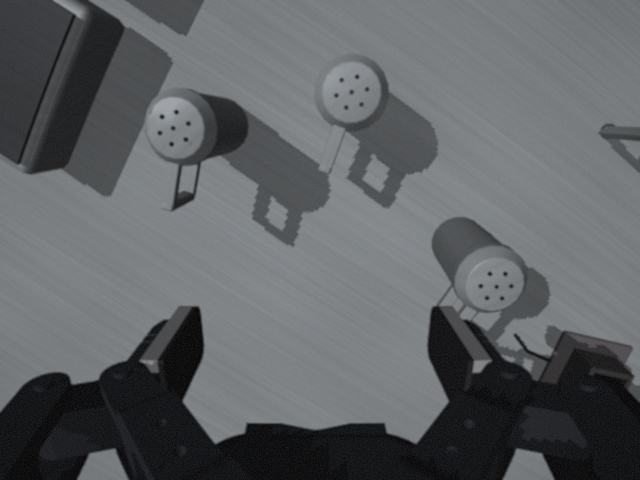

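Run:
```python
from h import *
print(status.get_obs())
```

```text
{'time': 2.4, 'q': array([ 0.56626882,  0.23152246, -0.02424402,  1.31605811,  0.08325106,
        3.14059488]), 'qd': array([ 0.0013059 ,  0.00043782,  0.00432334, -0.00037238,  0.00074881,
       -0.00030999]), 'effort': array([ 1.45905088e-01, -5.29088867e+01,  3.45731950e+01,  7.91845727e-03,
        3.28221582e-01,  2.93844842e-06]), 'tcp_pos': array([0.42558577, 0.30078279, 0.23164341]), 'tcp_rot': array([-3.05834061e+00,  9.45292203e-04,  5.67263139e-01]), 'ft_force': array([0.17801031, 0.53656076, 0.19214568]), 'torque': array([-0.06920157, -0.05613748, -0.01552148]), 'finger_gap': 0.0850529307089817}
```

Emit:
{"op": "arm_command", "data": {
  "deltas": [
    [[1,-1,0,0,0],[1,0,0,0,0],[1,0,0,0,0]]
  ]
}}

```text
time: 2.7
tcp_pos: [0.417, 0.299, 0.2316]
tcp_rot: [-3.056, 0.001, 0.572]
ft_force: [0.1, 0.2, -0.3]
finger_gap: 0.0856
```

Run:
```python
from h import *
print(status.get_obs())
```

```text
{'time': 2.7, 'q': array([ 0.57099155,  0.21754649, -0.04295119,  1.31106765,  0.08558271,
        3.14060912]), 'qd': array([ 0.00130807,  0.00789636,  0.01013299, -0.00024209, -0.00050701,
       -0.00076533]), 'effort': array([-8.00077596e-04, -5.23864818e+01,  3.43149126e+01,  1.02306500e-01,
        3.46871568e-01,  5.66461352e-06]), 'tcp_pos': array([0.41700416, 0.29903953, 0.2316422 ]), 'tcp_rot': array([-3.05600923e+00,  6.84919000e-04,  5.71971482e-01]), 'ft_force': array([ 0.1084915 ,  0.16981861, -0.27974965]), 'torque': array([-0.03198356, -0.10448792, -0.00015486]), 'finger_gap': 0.08562616024067159}
```

Run:
```python
from h import *
np.set_printoptions(precision=4,suppress=True)
o=dict(tcp_pos=np.array([0.42533068,0.30080916,0.23116083]),tcp_rot=np.array([-3.05849875,2.11917868e-03,.567641138]))
def two2(uvw,uvt,n="top"):
    a,d=ray("wrist",uvw,o); b,e=ray(n,uvt)
    s=np.linalg.lstsq(np.c_[d,-e],b-a,rcond=None)[0]; p=a+d*s[0];q=b+e*s[1]
    return (p+q)/2,np.linalg.norm(p-q)
for n,w,t,z in(("T1",(175,127),(134,262),.11),("M",(351,91),(177.5,226.6),.082),("S3",(496,283),(244.1,247.3),.11)):
    print(n,*two2(w,t),onz("wrist",w,z,o),onz("top",t,z))
print(onz("wrist",(178,203),.102,o),onz("wrist",(328,168),.074,o),onz("wrist",(350,75),.082,o))
```

```text
T1 [0.4255 0.4305 0.0995] 0.001009116107173858 [0.4283 0.4261 0.11  ] [0.4247 0.4265 0.11  ]
M [0.5109 0.3398 0.0708] 0.0034984399380877523 [0.5119 0.3389 0.082 ] [0.5076 0.3365 0.082 ]
S3 [0.4571 0.1761 0.1046] 0.003473515255660068 [0.4595 0.1786 0.11  ] [0.4549 0.1756 0.11  ]
[0.3788 0.4024 0.102 ] [0.4567 0.3228 0.074 ] [0.5205 0.3454 0.082 ]
```

Emit:
{"op": "arm_command", "data": {
  "deltas": [
    [[1,0,0,0,0.15],[1,0,0,0,0.15],[1,0,0,0,0.15],[1,0,0,0,0.15],[1,0,0,0,0.15],[1,0,0,0,0.15],[1,0,0,0,0.15],[1,0,0,0,0.15],[1,0,0,0,0.15],[1,0,0,0,0.15]]
  ]
}}

```text
time: 3.7
tcp_pos: [0.4175, 0.2993, 0.2313]
tcp_rot: [-3.056, 0.001, 2.078]
ft_force: [0.5, -0.9, 0.0]
finger_gap: 0.0854
```

Emit:
{"op": "arm_command", "data": {
  "deltas": [
    [[1,0,0,0,0.15],[1,0,0,0,0.15],[1,0,0,0,0.15],[1,0,0,0,0.15],[1,0,0,0,0.15],[1,0,0,0,0.15],[1,0,0,0,0.15],[1,0,0,0,0.15],[1,0,0,0,0.15],[1,0,0,0,0.15]]
  ]
}}

```text
time: 4.7
tcp_pos: [0.4174, 0.2994, 0.2314]
tcp_rot: [-3.056, 0.001, -2.705]
ft_force: [-0.2, 0.3, -0.6]
finger_gap: 0.0854
```

Emit:
{"op": "arm_command", "data": {
  "deltas": [
    [[1,-1,1,0,0],[1,0,0,0,0],[1,0,0,0,0]]
  ]
}}

```text
time: 5.0
tcp_pos: [0.407, 0.3097, 0.2314]
tcp_rot: [-3.056, 0.001, -2.713]
ft_force: [0.6, -0.3, 0.3]
finger_gap: 0.0858
```

Emit:
{"op": "arm_command", "data": {
  "deltas": [
    [[1,0,0,0,0.15],[1,0,0,0,0.15],[1,0,0,0,0.15],[1,0,0,0,0.15],[1,0,0,0,0.15],[1,0,0,0,0.15],[1,0,0,0,0.15],[1,0,0,0,0.15],[1,0,0,0,0.15],[1,0,0,0,0.15]]
  ]
}}

```text
time: 6.0
tcp_pos: [0.4074, 0.3093, 0.2313]
tcp_rot: [-3.056, 0.001, -1.207]
ft_force: [0.4, -0.3, 0.4]
finger_gap: 0.0856
```

Emit:
{"op": "arm_command", "data": {
  "deltas": [
    [[1,0,0,0,0.15],[1,0,0,0,0.15],[1,0,0,0,0.15],[1,0,0,0,0.15],[1,0,0,0,0.15],[1,0,0,0,0.15],[1,0,0,0,0.15],[1,0,0,0,0.15],[1,0,0,0,0.15],[1,0,0,0,0.15]]
  ]
}}

```text
time: 7.0
tcp_pos: [0.4075, 0.3092, 0.2313]
tcp_rot: [-3.056, 0.002, 0.292]
ft_force: [0.4, -0.1, -0.0]
finger_gap: 0.0855
```

Emit:
{"op": "arm_command", "data": {
  "deltas": [
    [[1,0,0,0,0.15],[1,0,0,0,0.15],[1,0,0,0,0.05],[1,0,0,0,0.05],[1,0,0,0,0]]
  ]
}}

```text
time: 7.5
tcp_pos: [0.3923, 0.3295, 0.2312]
tcp_rot: [-3.075, 0.001, 0.656]
ft_force: [0.2, 0.1, -0.4]
finger_gap: 0.0857
```

Run:
```python
from h import *
o=status.get_obs();print(o['q'],o['tcp_pos'],o['tcp_rot'])
```

```text
[ 0.65892285  0.21691009 -0.0436862   1.31137858  0.06626337 -3.13823035] [0.39231878 0.3294976  0.23123293] [-3.07533361e+00  1.40116945e-03  6.55567925e-01]
```

Emit:
{"op": "arm_command", "data": {
  "deltas": [
    [[1,0,0,0,0.1],[1,0,0,0,0.1],[1,0,0,0,0]]
  ]
}}

```text
time: 7.8
tcp_pos: [0.3564, 0.3677, 0.2313]
tcp_rot: [-3.117, 0.002, 0.783]
ft_force: [0.1, -0.2, -0.6]
finger_gap: 0.0857
```

Run:
```python
from h import *
o=status.get_obs();print(o['q'],o['tcp_pos'],o['tcp_rot'])
```

```text
[ 0.78628075  0.21739729 -0.04143107  1.31381636  0.02447134 -3.13877481] [0.35643285 0.36768854 0.23128016] [-3.11712662e+00  1.91734283e-03  7.83463748e-01]
```

Emit:
{"op": "arm_command", "data": {
  "deltas": [
    [[1,0,0,0,0.12],[1,0,0,0,0]]
  ]
}}

```text
time: 8.0
tcp_pos: [0.3332, 0.3875, 0.2313]
tcp_rot: [3.141, 0.002, 0.858]
ft_force: [-0.0, 0.0, -0.3]
finger_gap: 0.0856
```

Run:
```python
from h import *
o=status.get_obs();print(o['q'],o['tcp_pos'],o['tcp_rot'])
```

```text
[ 8.60876106e-01  2.16185380e-01 -4.27549902e-02  1.31430398e+00
 -5.91595272e-04 -3.13912333e+00] [0.33324879 0.38749519 0.23129453] [3.14099502e+00 2.44655586e-03 8.58406774e-01]
```

Emit:
{"op": "arm_command", "data": {
  "deltas": [
    [[1,0,0,0,-0.15],[1,0,0,0,-0.15],[1,0,0,0,-0.15],[1,0,0,0,-0.15],[1,0,0,0,-0.15],[1,0,0,0,-0.15],[1,0,0,0,-0.15],[1,0,0,0,-0.15],[1,0,0,0,-0.15],[1,0,0,0,-0.15]]
  ]
}}

```text
time: 9.0
tcp_pos: [0.3354, 0.3856, 0.2313]
tcp_rot: [3.141, 0.003, -0.653]
ft_force: [0.2, 0.6, 0.3]
finger_gap: 0.0855
```

Emit:
{"op": "arm_command", "data": {
  "deltas": [
    [[1,0,0,0,-0.15],[1,0,0,0,-0.15],[1,0,0,0,-0.15],[1,0,0,0,-0.15],[1,0,0,0,-0.15],[1,0,0,0,-0.15],[1,0,0,0,-0.15],[1,0,0,0,-0.15],[1,0,0,0,-0.15],[1,0,0,0,-0.15]]
  ]
}}

```text
time: 10.0
tcp_pos: [0.3354, 0.3856, 0.2313]
tcp_rot: [3.141, 0.003, -2.153]
ft_force: [-0.3, -0.5, 0.5]
finger_gap: 0.0855
```

Emit:
{"op": "arm_command", "data": {
  "deltas": [
    [[1,2.2,0.7,0,-0.15],[1,2.2,0.7,0,-0.15],[1,0,0,0,-0.15],[1,0,0,0,-0.08],[1,0,0,0,0],[1,0,0,0,0]]
  ]
}}

```text
time: 10.6
tcp_pos: [0.3792, 0.3998, 0.2313]
tcp_rot: [3.141, 0.003, -2.673]
ft_force: [-0.4, -0.8, -1.5]
finger_gap: 0.0853
```

Run:
```python
from h import *
im,o=shot("wrist","w2"); print(o['q'],o['tcp_pos'],o['tcp_rot'])
```

```text
[ 8.11941950e-01  2.80904208e-01  4.53372746e-02  1.33250486e+00
 -2.52558263e-04  3.43456539e-01] [0.37918768 0.39975911 0.23130527] [ 3.14091299e+00  2.65046215e-03 -2.67310849e+00]
```

View pics/w2.png

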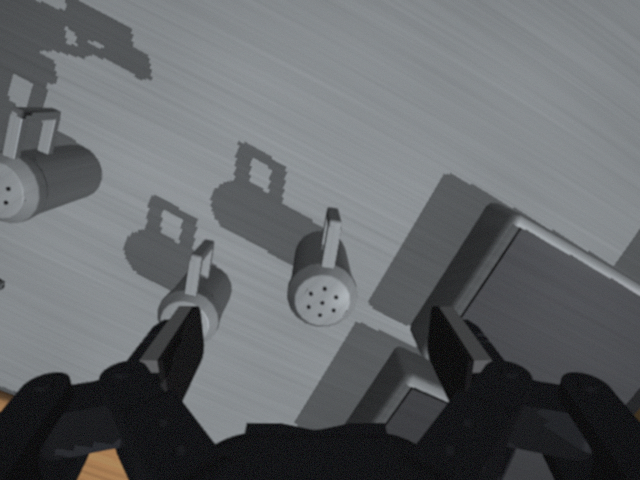

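```bash
cat >> h.py <<'E'
def handle(o,lid,hin,hout,h,n="wrist"):
    "lid centre px, px of two points along handle top centreline; prints axis, yaw, bar centre, moves"
    L=onz(n,lid,h,o); H=onz(n,hout,h-.008,o); I=onz(n,hin,h-.008,o)
    d=(L-H)[:2]; yaw=np.arctan2(d[1],d[0]); e=(I-H)[:2]
    print("axis",L.round(4),"end",H.round(4),"dist",np.hypot(*d).round(4),"(62)","yaw",yaw.round(3),np.arctan2(e[1],e[0]).round(3))
    u=d/np.hypot(*d); b=H[:2]+.004*u; b2=L[:2]-.058*u; b=(b+b2)/2
    t=yaw+np.pi-o['tcp_rot'][2]; t=(t+np.pi)%(2*np.pi)-np.pi
    print("bar",b.round(4),b2.round(4),"move cm",((b-o['tcp_pos'][:2])*100).round(2),"twist",t.round(3))
E
python3 - <<'E'
from h import *
o=status.get_obs()
handle(o,(323,300),(328,262),(333,209),.11)
E
```

```text
axis [0.424  0.4273 0.11  ] end [0.3609 0.403  0.102 ] dist 0.0675 (62) yaw 0.367 0.39
bar [0.3673 0.4055] [0.3698 0.4065] move cm [-1.18  0.56] twist -0.102
```

Emit:
{"op": "arm_command", "data": {
  "deltas": [
    [[0.6,-0.9,0.7,-2,-0.1],[0.6,0,0,-4,0],[0.6,0,0,-4,0],[0.6,0,0,-4,0],[0.6,0,0,-2.5,0],[0.6,0,0,0,0]]
  ]
}}

```text
time: 11.25
tcp_pos: [0.3681, 0.4052, 0.0632]
tcp_rot: [-3.14, -0.003, -2.773]
ft_force: [-0.1, -0.7, -0.2]
finger_gap: 0.0515
```

Run:
```python
from h import *
im,o=shot("wrist","w3"); print(o['tcp_pos'],o['tcp_rot'],o['finger_gap'],o['ft_force'])
```

```text
[0.36813574 0.40519601 0.06322066] [-3.13956375e+00 -2.80628369e-03 -2.77296906e+00] 0.05145480438210146 [-0.11490096 -0.69336129 -0.19160704]
```

View pics/w3.png

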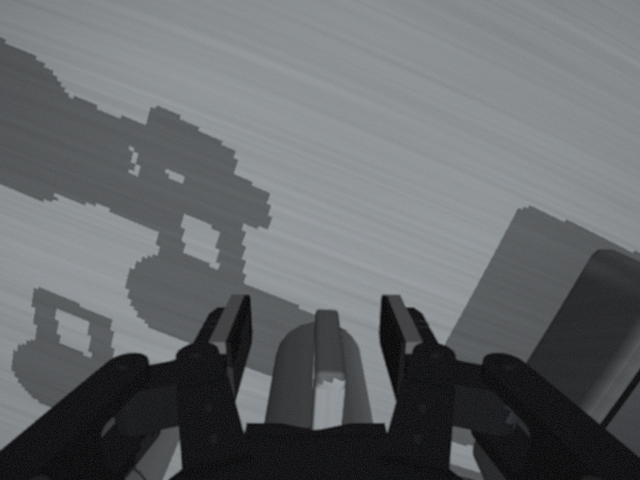

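Emit:
{"op": "arm_command", "data": {
  "deltas": [
    [[0,0,0,0,0],[0,0,0,0,0],[0,0,0,0,0],[0,0,0,0,0],[0,0,0,0,0],[0,0,0,2,0],[0,0,0,4,0],[0,0,0,4,0],[0,0,0,4,0],[0,0,0,3,0]]
  ],
  "squeeze": 50
}}

```text
time: 12.3
tcp_pos: [0.37, 0.4073, 0.2394]
tcp_rot: [3.14, 0.005, -2.774]
ft_force: [-0.1, 0.5, -1.7]
finger_gap: 0.0093
```

Emit:
{"op": "arm_command", "data": {
  "deltas": [
    [[0,0.2,-2,0,0],[0,0.5,-4,0,-0.03],[0,0.5,-4,0,-0.03],[0,0.5,-4,0,-0.03],[0,0.5,-4,0,-0.03],[0,0.5,-4,0,-0.03],[0,0.5,-4,0,-0.03],[0,0.5,-4,0,-0.03],[0,0.5,-4,0,-0.03],[0,0.5,-4,0,-0.03]]
  ]
}}

```text
time: 13.3
tcp_pos: [0.4166, 0.0255, 0.2368]
tcp_rot: [3.141, 0.004, -3.045]
ft_force: [0.3, 0.0, -1.6]
finger_gap: 0.0095
```

Emit:
{"op": "arm_command", "data": {
  "deltas": [
    [[0,0.5,-4,0,-0.03],[0,0.5,-4,0,-0.03],[0,0.5,-4,0,-0.03],[0,0.5,-3,0,0],[0,0,0,0,0],[0,0,0,0,0]]
  ]
}}

```text
time: 13.9
tcp_pos: [0.4365, -0.1233, 0.2364]
tcp_rot: [3.141, 0.002, -3.136]
ft_force: [-0.1, 0.1, -1.8]
finger_gap: 0.0092
```

Run:
```python
from h import *
im,o=shot("wrist","w4"); print(o['tcp_pos'],o['tcp_rot'],o['finger_gap'],o['ft_force'])
t,_=shot("top","t4"); s,_=shot("side","s4")
```

```text
[ 0.43653661 -0.123328    0.23639524] [ 3.14066320e+00  2.38724721e-03 -3.13597748e+00] 0.009196874570215383 [-0.0964975   0.12326137 -1.81420074]
```

View pics/w4.png

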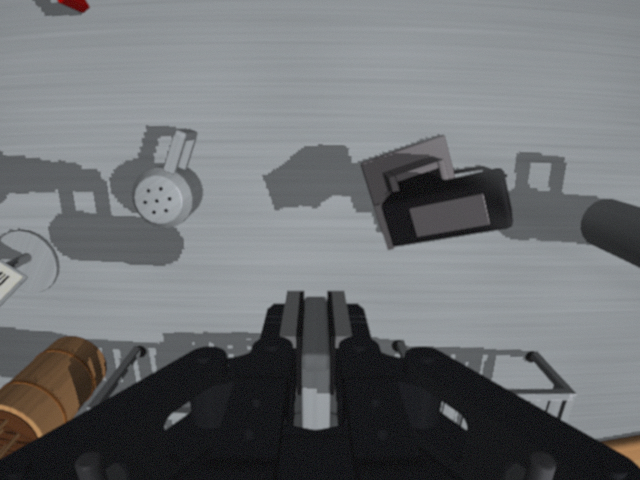

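Run:
```python
from h import *
o=dict(tcp_pos=np.array([0.43653661,-0.123328,0.23639524]),tcp_rot=np.array([3.14066320,2.38724721e-03,-3.13597748]))
for p in((399,344),(531,354),(141,350)): print(p,onz("wrist",p,0,o))
t=cv2.imread('pics/t4.png');s=cv2.imread('pics/s4.png')
c=np.zeros((600,800,3),np.uint8)
c[:,:]=0
a=cv2.resize(t[120:200,260:480],(800,291),interpolation=cv2.INTER_CUBIC)
c[:291]=a;b=cv2.resize(s[150:290,190:350],(343,300),interpolation=cv2.INTER_CUBIC);c[300:,:343]=b
w=cv2.imread('pics/w4.png');c[300:600,350:800]=cv2.resize(w[300:420,60:240],(450,300),interpolation=cv2.INTER_CUBIC)
cv2.imwrite('pics/c4.png',c)
```

```text
(399, 344) [ 0.59971717 -0.03060904  0.        ]
(531, 354) [0.61531923 0.12552526 0.        ]
(141, 350) [ 0.61097783 -0.32256036  0.        ]
```

View pics/c4.png

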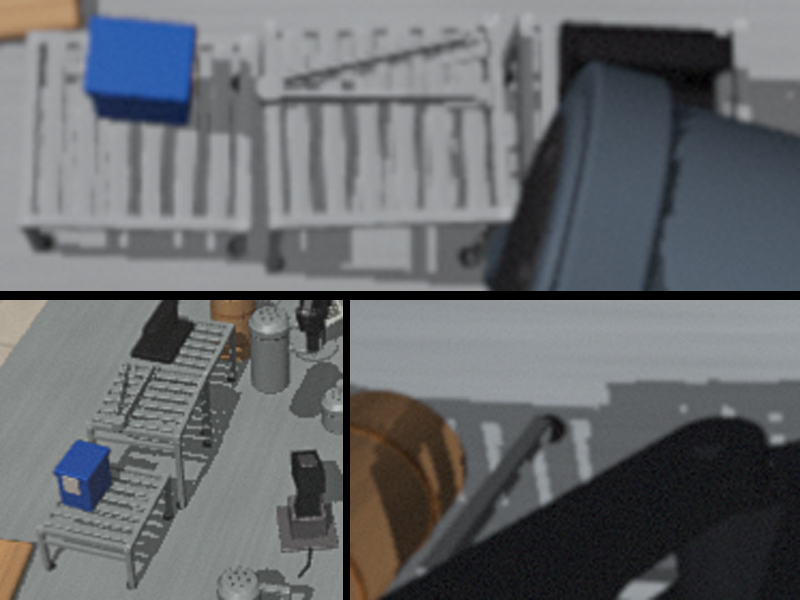

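Run:
```python
from h import *
for n,p in(("lowL",(271.8,186)),("lowR",(325.5,186.8)),("hiL",(335.6,191)),("hiR",(389.3,190.1))): print(n,onz("top",p,0))
t=lambda x,y:onz("top",(260+x/2.857,120+y/2.857),0)
for p in ((33,187),(185,193),(217,205),(370,200),(393,183),(548,191)): print(p,t(*p))
```

```text
lowL [0.61839888 0.12672683 0.        ]
lowR [ 0.61431163 -0.00723602  0.        ]
hiL [ 0.60331423 -0.03219863  0.        ]
hiR [ 0.60412179 -0.16601103  0.        ]
(33, 187) [0.6198052  0.12735438 0.        ]
(185, 193) [ 0.61242074 -0.00535205  0.        ]
(217, 205) [ 0.60139198 -0.03304689  0.        ]
(370, 200) [ 0.60436222 -0.16653497  0.        ]
(393, 183) [ 0.61933897 -0.18719539  0.        ]
(548, 191) [ 0.61129371 -0.32405678  0.        ]
```

Emit:
{"op": "arm_command", "data": {
  "deltas": [
    [[0,2.9,-0.2,0,0],[0,2.9,-0.2,0,0],[0,0,0,-4,0],[0,0,0,-4,0],[0,0,0,-4,0],[0,0,0,-3,0],[0,0,0,-1.9,0],[0,0,0,0,0],[0,0,0,0,0]]
  ]
}}

```text
time: 14.95
tcp_pos: [0.4948, -0.1258, 0.0672]
tcp_rot: [3.141, 0.002, -3.132]
ft_force: [0.1, 0.4, -2.2]
finger_gap: 0.0093
```

Run:
```python
from h import *
im,o=shot("wrist","w5"); print(o['tcp_pos'],o['tcp_rot'],o['finger_gap'],o['ft_force'])
t,_=shot("top","t5"); s,_=shot("side","s5")
c=np.zeros((600,800,3),np.uint8)
b=cv2.resize(s[130:270,200:360],(686,600),interpolation=cv2.INTER_CUBIC);c[:,:686]=b
cv2.imwrite('pics/c5.png',b)
```

```text
[ 0.49476344 -0.1257721   0.06719059] [ 3.14067297e+00  2.15136900e-03 -3.13247462e+00] 0.009282288779990827 [ 0.09362519  0.389563   -2.19122567]
```

View pics/c5.png

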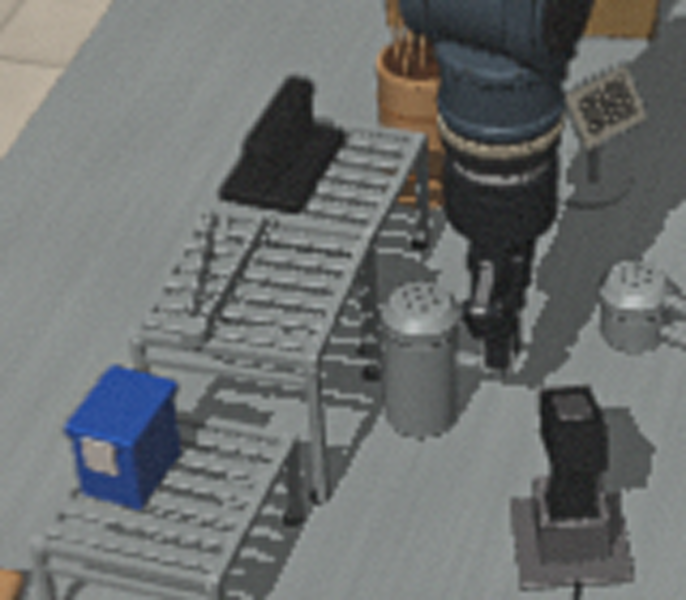

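Emit:
{"op": "arm_command", "data": {
  "deltas": [
    [[0,2,-0.1,-0.1,0],[0,2,-0.1,0,0],[0,2,0,0,0],[0,1.5,0,0,0],[0,0.5,0,0,0],[0,0,0,0,0],[0,0,0,-0.3,0],[0,0,0,0,0]]
  ]
}}

```text
time: 15.9
tcp_pos: [0.5744, -0.1288, 0.0641]
tcp_rot: [3.141, 0.003, -3.134]
ft_force: [-1.9, 0.6, 3.9]
finger_gap: 0.0098
```

Emit:
{"op": "arm_command", "data": {
  "deltas": [
    [[0.25,0,0,0,0],[0.25,0,0,0,0],[0.25,0,0,0,0],[0.25,-2,0,0,0],[0.25,-4,0,0,0],[0.25,-2,0,0,0],[0.3,0,0,5,0],[0.6,0,0,5,0],[0.6,0,0,5,0],[1,0,0,3,0]]
  ]
}}

```text
time: 16.9
tcp_pos: [0.4954, -0.1291, 0.2473]
tcp_rot: [-3.141, 0.007, -3.134]
ft_force: [2.4, -0.4, -0.9]
finger_gap: 0.0645
```

Run:
```python
from h import *
im,o=shot("wrist","w6"); print(o['tcp_pos'],o['tcp_rot'],o['finger_gap'],o['ft_force'])
t,_=shot("top","t6"); s,_=shot("side","s6")
c=np.zeros((600,800,3),np.uint8)
c[:]=cv2.resize(im,(800,600))
cv2.imwrite('pics/c6.png',np.vstack([cv2.resize(im,(480,360)),cv2.resize(s[150:290,190:450],(480,258),interpolation=cv2.INTER_CUBIC)[:240]]))
```

```text
[ 0.4954026  -0.12908689  0.24725076] [-3.14116571  0.00671044 -3.13438053] 0.06450555046191181 [ 2.40680422 -0.40691554 -0.89899383]
```

View pics/c6.png

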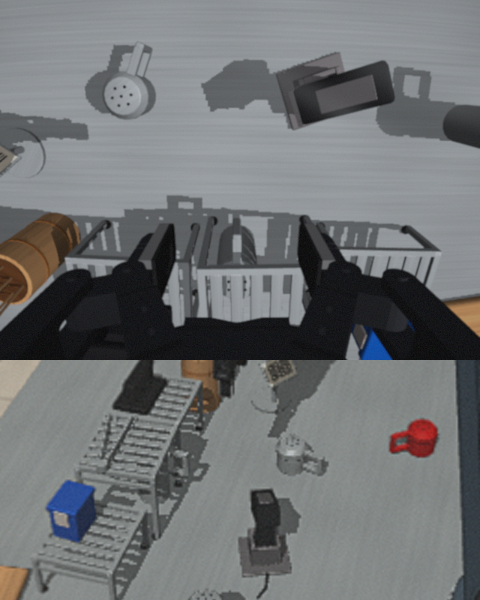

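```bash
cat >> h.py <<'E'
def det(im,near,r=45,thr=None):
    "bright lid+handle blob near a pixel: lid centre, farthest point"
    g=cv2.cvtColor(im,cv2.COLOR_BGR2GRAY); x,y=map(int,near); x0,y0=max(x-2*r,0),max(y-2*r,0)
    p=g[y0:y+2*r,x0:x+2*r]
    t=thr or cv2.threshold(p,0,255,cv2.THRESH_OTSU)[0]
    m=cv2.morphologyEx((p>t).astype(np.uint8),cv2.MORPH_CLOSE,np.ones((7,7)))
    n,l,st,c=cv2.connectedComponentsWithStats(m); k=l[y-y0,x-x0]
    m=(l==k).astype(np.uint8); d=cv2.distanceTransform(cv2.copyMakeBorder(m,1,1,1,1,cv2.BORDER_CONSTANT),cv2.DIST_L2,5)[1:-1,1:-1]
    yy,xx=np.nonzero(d>.93*d.max()); L=np.array([xx.mean(),yy.mean()])
    yy,xx=np.nonzero(m); q=np.hypot(xx-L[0],yy-L[1]); far=q>q.max()-3
    print("thr",t,"k",k,"area",m.sum(),"lidR",d.max())
    return L+[x0,y0],np.array([xx[far].mean()+x0,yy[far].mean()+y0])
E
python3 - <<'E'
from h import *
o=dict(tcp_pos=np.array([.4954026,-.12908689,.24725076]),tcp_rot=np.array([-3.14116571,.00671044,-3.13438053]))
im=cv2.imread('pics/w6.png')
print(det(im,(165,128)))
g=cv2.cvtColor(im,cv2.COLOR_BGR2GRAY); print(g[40:180:6,120:220:6])
handle(o,(165,127),(180,90),(190,59),.055)
E
```

```text
thr 123.0 k 1 area 28812 lidR 39.759693
(array([188.25925926, 179.7037037 ]), array([76.42857143, 39.14285714]))
[[151 149 149 151 152 151 152 150 151 150 149 147 150 152 149 151 151]
 [147 148 145 147 144 150 148 148 149 149 147 150 150 147 147 147 148]
 [149 147 148 148 151 149 151 151 152 150 152 153 151 152 153 153 154]
 [150 146 145 147 147 146 147 147 148 147 133 152 135 150 149 148 147]
 [150 150 150 149 148 144  96  94  95  98 147 150  96  94 151 150 152]
 [147 147 148 146 151  94  95  94 110 111 150 153 121  97 153 152 152]
 [147 146 146 146 146  90  91 108 144 136 149 141 150 128 143 143 143]
 [145 147 146 148 129  94  94 141 151 147 153 105 153 120 153 151 152]
 [152 151 153 152 106  95  95 150 151 151 154 137 153 153 153 152 153]
 [145 144 145 105  91  90  88 137 137 151 149 150 137 143 146 146 145]
 [151 106  96  97  94  95 107 118 125 123 113 140 111 146 148 147 149]
 [105  93  92  94  87 139 155 155 162 153 142 138  90 131 152 152 152]
 [ 92  95  96  93 139 149 151 156 161 163 162 147 125  92 147 150 152]
 [ 97  93  94  82 144 142 145 159 157 163 168 154 151  91  95 15
[... 188 characters left out ...]
63 159 165 138  97  93 151 150]
 [155 107  95  96 105 150 141 157 154 159 158 134 140  93 118 148 149]
 [149 148 113  93  87 108 152 147 151 153 131 130  99 110 150 150 149]
 [148 146 147 147 146 135  80  92 102 112 122 121 149 148 148 147 149]
 [153 152 154 152 150 150 149 153 144 145 152 150 152 153 150 152 150]
 [156 154 154 155 154 154 153 154 153 152 153 152 151 152 152 151 151]
 [156 152 152 153 152 152 150 151 151 152 151 151 151 151 148 149 150]
 [151 149 149 149 148 148 148 148 147 149 150 149 153 150 152 151 150]]
axis [ 0.4267 -0.2574  0.055 ] end [ 0.3724 -0.2349  0.047 ] dist 0.0588 (62) yaw -0.393 -0.393
bar [ 0.3746 -0.2358] [ 0.3731 -0.2352] move cm [-12.08 -10.67] twist -0.4
```

Emit:
{"op": "arm_command", "data": {
  "deltas": [
    [[0.7,-2.4,-2.1,0,-0.08],[0.7,-2.5,-2.2,0,-0.08],[0.7,-2.4,-2.1,0,-0.08],[0.7,-2.5,-2.2,0,-0.08],[0.7,-2.4,-2.0,0,-0.08],[0.7,0,0,-4,0],[0.7,0,0,-4,0],[0.7,0,0,-4,0],[0.7,0,0,0,0],[0.7,0,0,0,0]]
  ]
}}

```text
time: 18.05
tcp_pos: [0.3721, -0.2344, 0.123]
tcp_rot: [3.14, -0.0, 2.749]
ft_force: [0.2, -0.0, 1.0]
finger_gap: 0.0596
```

Run:
```python
from h import *
im,o=shot("wrist","w7"); print(o['tcp_pos'],o['tcp_rot'],o['finger_gap'],o['ft_force'])
# predicted pixels of bar top for check
print(proj("wrist",[[.373,-.2355,.047],[.4267,-.2574,.055]],o))
cv2.imwrite('pics/c7.png',im[200:,120:520])
```

```text
[ 0.37210761 -0.23437066  0.12301237] [ 3.14046479e+00 -9.14661026e-05  2.74902261e+00] 0.05961969730006293 [ 0.22727436 -0.02375956  0.95887592]
[[316.93478958 252.94429641]
 [317.34280625 346.00313452]]
```

View pics/c7.png

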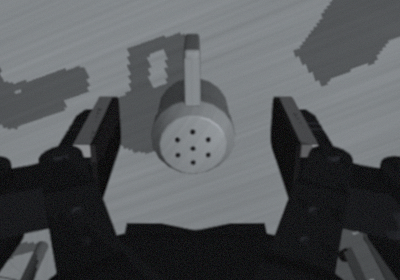

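Emit:
{"op": "arm_command", "data": {
  "deltas": [
    [[0.7,0,-0.1,-4,0],[0.7,0,0,-4,0],[0.7,0,0,-2.6,0],[0.7,0,0,-0.4,0],[0,0,0,0,0],[0,0,0,0,0],[0,0,0,0,0],[0,0,0,0,0],[0,0,0,0,0],[0,0,0,0,0]]
  ]
}}

```text
time: 19.1
tcp_pos: [0.3738, -0.2365, 0.0147]
tcp_rot: [3.141, 0.005, 2.749]
ft_force: [-1.4, 0.7, 9.3]
finger_gap: 0.0092
```

Emit:
{"op": "arm_command", "data": {
  "deltas": [
    [[0,0,0,2,0],[0,0,0,4,0],[0,0,0,4,0],[0,0,0,4,0],[0,0,0,4,0],[0,0,0,2,0],[0,0,0,0,0]]
  ]
}}

```text
time: 19.8
tcp_pos: [0.3741, -0.2366, 0.2165]
tcp_rot: [-3.141, 0.008, 2.749]
ft_force: [0.4, 0.2, -2.5]
finger_gap: 0.0093
```

Emit:
{"op": "arm_command", "data": {
  "deltas": [
    [[0,0.5,1.5,0,0.04],[0,1.5,3.3,0,0.04],[0,1.5,3.3,0,0.04],[0,1.5,3.3,0,0.04],[0,1.5,3.3,0,0.04],[0,1.5,3.3,0,0.04],[0,1.5,3.3,0,0.04],[0,1.5,3.3,0,0.04],[0,1.0,3.3,0,0.04],[0,0.6,1.5,0,0]]
  ]
}}

```text
time: 20.8
tcp_pos: [0.4987, 0.0604, 0.2118]
tcp_rot: [3.141, 0.001, 3.112]
ft_force: [-0.0, -0.1, -1.9]
finger_gap: 0.0091
```

Emit:
{"op": "arm_command", "data": {
  "deltas": [
    [[0,0,0,-4,0],[0,0,0,-4,0],[0,0,0,-4,0],[0,0,0,-4,0],[0,0,0,-3,0],[0,0,0,-0.8,0],[0,0,0,0,0],[0,0,0,0,0]]
  ]
}}

```text
time: 21.6
tcp_pos: [0.4986, 0.0578, 0.0152]
tcp_rot: [3.141, 0.002, 3.108]
ft_force: [-0.3, 0.1, -1.4]
finger_gap: 0.009
```

Run:
```python
from h import *
im,o=shot("wrist","w8"); print(o['tcp_pos'],o['tcp_rot'],o['finger_gap'],o['ft_force'])
t,_=shot("top","t8"); s,_=shot("side","s8")
cv2.imwrite('pics/c8.png',np.vstack([cv2.resize(im,(480,360)),cv2.resize(s[150:290,190:450],(480,258),interpolation=cv2.INTER_CUBIC)[:240]]))
```

```text
[0.49860376 0.05778772 0.01524163] [3.14116148e+00 2.04295053e-03 3.10819443e+00] 0.00898893017836388 [-0.34467617  0.11975682 -1.40202052]
```

View pics/c8.png

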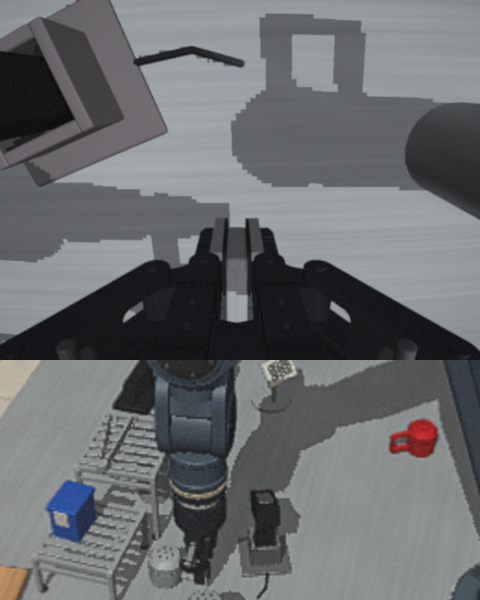

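Emit:
{"op": "arm_command", "data": {
  "deltas": [
    [[0,2,0,0.2,0],[0,2,0,0,0],[0,2,0,0,0],[0,1.9,0,0,0],[0,0.8,0,0,0],[0,0,0,0,0],[0,0,0,-0.3,0],[0,0,0,0,0]]
  ]
}}

```text
time: 22.55
tcp_pos: [0.5845, 0.0581, 0.0138]
tcp_rot: [3.141, 0.001, 3.109]
ft_force: [-1.4, -0.5, -1.6]
finger_gap: 0.009
```

Emit:
{"op": "arm_command", "data": {
  "deltas": [
    [[0.25,0,0,0,0],[0.25,0,0,0,0],[0.25,0,0,0,0],[0.25,-2,0,0,0],[0.25,-4,0,0,0],[0.25,-2,0,0,0],[0.3,0,0,5,0],[0.6,0,0,5,0],[0.6,0,0,5,0],[1,0,0,5,0]]
  ]
}}

```text
time: 23.55
tcp_pos: [0.5054, 0.0581, 0.2168]
tcp_rot: [3.141, 0.003, 3.109]
ft_force: [1.3, 0.4, -0.6]
finger_gap: 0.0645
```

Emit:
{"op": "arm_command", "data": {
  "deltas": [
    [[1,-1.5,2,3,0],[1,-2,3,0,0.03],[1,-2,3,0,0.03],[1,-2,3,0,0.03],[1,-2,2,0,0.03],[1,-1,0,0,0],[1,0,0,0,0],[1,0,0,0,0]]
  ]
}}

```text
time: 24.35
tcp_pos: [0.4013, 0.1878, 0.2445]
tcp_rot: [3.141, 0.004, -3.055]
ft_force: [0.7, 0.2, -0.1]
finger_gap: 0.0856
```

Run:
```python
from h import *
im,o=shot("wrist","w9"); print(o['tcp_pos'],o['tcp_rot'],o['finger_gap'],o['ft_force'])
t,_=shot("top","t9"); s,_=shot("side","s9")
cv2.imwrite('pics/c9.png',im)
c=np.zeros((600,800,3),np.uint8);c[:480,:640]=im;c[300:600,480:]=cv2.resize(s[150:350,190:403],(320,300),interpolation=cv2.INTER_CUBIC)
cv2.imwrite('pics/c9.png',c)
```

```text
[0.4012859  0.18781676 0.24454724] [ 3.14088354  0.00353174 -3.05461172] 0.08555535678818343 [ 0.66211331  0.21695144 -0.1376321 ]
```

View pics/c9.png

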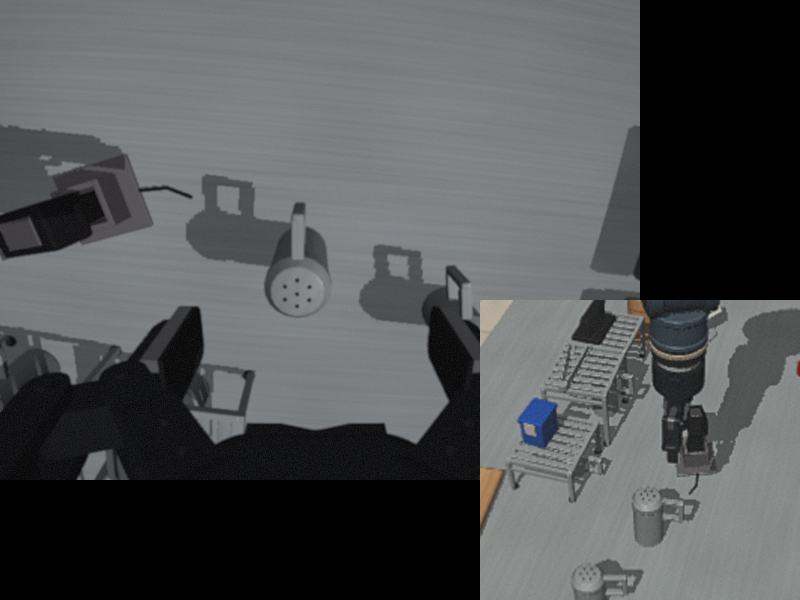

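Run:
```python
from h import *
np.set_printoptions(precision=4,suppress=True)
o=dict(tcp_pos=np.array([.4012859,.18781676,.24454724]),tcp_rot=np.array([3.14088354,.00353174,-3.05461172]))
def tw(w,n,t):
    a,d=ray("wrist",w,o); b,e=ray(n,t)
    s=np.linalg.lstsq(np.c_[d,-e],b-a,rcond=None)[0]; p=a+d*s[0];q=b+e*s[1]; return (p+q)/2,np.linalg.norm(p-q)
print(tw((297,292),"top",(244.1,247.3)),tw((297,292),"side",(301.5,283)))
S=(190+(647-480)/1.5,150+(496-300)/1.5);print(S,tw((297,292),"side",S))
handle(o,(297,292),(298,260),(299,212),.11)
handle(o,(297,292),(298,260),(299,207),.082)
print("feet",onz("wrist",(249,372),0,o))
t=cv2.imread('pics/t9.png');cv2.imwrite('pics/x.png',t)
import numpy as np
d=cv2.absdiff(t,cv2.imread('pics/top0.png')).sum(2)[200:300,100:290]>60
print("changed px in left area",d.sum(), np.argwhere(d)[:3])
```

```text
(array([0.4552, 0.1761, 0.1099]), np.float64(0.001013788037097757)) (array([0.4595, 0.1769, 0.0946]), np.float64(0.005565498750740273))
(301.3333333333333, 280.66666666666663) (array([0.4583, 0.1766, 0.1018]), np.float64(0.0017453503581070788))
axis [0.4554 0.1765 0.11  ] end [0.3939 0.1732 0.102 ] dist 0.0616 (62) yaw 0.055 0.055
bar [0.3977 0.1734] [0.3975 0.1733] move cm [-0.36 -1.45] twist -0.032
axis [0.4684 0.1762 0.082 ] end [0.3963 0.1722 0.074 ] dist 0.0722 (62) yaw 0.056 0.057
bar [0.4054 0.1727] [0.4105 0.173 ] move cm [ 0.41 -1.51] twist -0.031
feet [0.6142 0.1267 0.    ]
changed px in left area 9552 [[0 0]
 [0 1]
 [0 2]]
```

Run:
```python
from h import *
o=dict(tcp_pos=np.array([0.43653661,-0.123328,0.23639524]),tcp_rot=np.array([3.14066320,2.38724721e-03,-3.13597748]))
for p,z in(((390,245),.10),((512,215),.13),((410,211),.115),((490,222),.135),((488,195),.135),((414,235),.115)): print(p,onz("wrist",p,z,o))
print("cradle base", [onz("wrist",p,.006,o).round(4) for p in((361,166),(443,136),(388,249),(470,219))])
```

```text
(390, 245) [ 0.45132484 -0.06887262  0.1       ]
(512, 215) [0.42028568 0.00595118 0.13      ]
(410, 211) [ 0.42166145 -0.05949365  0.115     ]
(490, 222) [ 0.42396431 -0.01096474  0.135     ]
(488, 195) [ 0.40613607 -0.01467096  0.135     ]
(414, 235) [ 0.43899335 -0.05532388  0.115     ]
cradle base [array([ 0.4031, -0.0819,  0.006 ]), array([ 0.3742, -0.0059,  0.006 ]), array([ 0.4858, -0.0514,  0.006 ]), array([0.454 , 0.0291, 0.006 ])]
```

Emit:
{"op": "arm_command", "data": {
  "deltas": [
    [[0.7,-0.4,-1.4,-2,-0.03],[0.7,0,0,-4,0],[0.7,0,0,-4,0],[0.7,0,0,-4,0],[0.7,0,0,-4,0],[0,0,0,0,0],[0,0,0,0,0],[0,0,0,0,0],[0,0,0,0,0],[0,0,0,0,0]]
  ]
}}

```text
time: 25.5
tcp_pos: [0.3982, 0.1747, 0.0661]
tcp_rot: [3.14, 0.006, -3.084]
ft_force: [-0.6, -0.4, 8.3]
finger_gap: 0.0094
```

Emit:
{"op": "arm_command", "data": {
  "deltas": [
    [[0,0,0,2,0],[0,0,0,4,0],[0,0,0,4,0],[0,0,0,4,0],[0,0,0,4,0],[0,0,0,0,0]]
  ]
}}

```text
time: 26.1
tcp_pos: [0.399, 0.1752, 0.25]
tcp_rot: [3.138, 0.011, -3.084]
ft_force: [-0.1, 0.3, -2.2]
finger_gap: 0.0089
```

Emit:
{"op": "arm_command", "data": {
  "deltas": [
    [[0,0.6,-1.6,0,0],[0,1.5,-3.5,0,-0.01],[0,1.5,-3.5,0,-0.01],[0,1.5,-3.5,0,-0.01],[0,1.5,-3.5,0,-0.01],[0,1.5,-3.5,0,-0.01],[0,1.5,-3.5,0,0],[0,1.0,-1.5,0,0],[0,0,0,0,0],[0,0,0,0,0]]
  ]
}}

```text
time: 27.1
tcp_pos: [0.5025, -0.0665, 0.244]
tcp_rot: [3.14, 0.002, -3.135]
ft_force: [-0.6, 0.4, -1.9]
finger_gap: 0.0091
```

Emit:
{"op": "arm_command", "data": {
  "deltas": [
    [[0,0,0,-4,0],[0,0,0,-4,0],[0,0,0,-4,0],[0,0,0,-4,0],[0,0,0,-2,0],[0,0,0,0,0],[0,0,0,0,0]]
  ]
}}

```text
time: 27.8
tcp_pos: [0.5022, -0.0654, 0.0642]
tcp_rot: [3.141, 0.002, -3.132]
ft_force: [1.2, -1.0, -1.7]
finger_gap: 0.009
```

Emit:
{"op": "arm_command", "data": {
  "deltas": [
    [[0,2,0,0.3,0],[0,2,0,0,0],[0,2,0,0,0],[0,1.2,0,0,0],[0,0,0,0,0],[0,0,0,-0.3,0],[0,0,0,0,0]]
  ]
}}

```text
time: 28.5
tcp_pos: [0.5737, -0.0664, 0.064]
tcp_rot: [3.141, 0.001, -3.134]
ft_force: [0.5, 0.1, -1.8]
finger_gap: 0.0095
```

Emit:
{"op": "arm_command", "data": {
  "deltas": [
    [[0.25,0,0,0,0],[0.25,0,0,0,0],[0.25,0,0,0,0],[0.25,-2,0,0,0],[0.25,-3,0,0,0],[0.25,-2,0,0,0],[0.3,0,0,5,0],[0.6,0,0,5,0],[0.6,0,0,5,0],[1,0,0,4,0]]
  ]
}}

```text
time: 29.5
tcp_pos: [0.5049, -0.0669, 0.2576]
tcp_rot: [3.141, 0.005, -3.134]
ft_force: [0.5, 0.2, -0.5]
finger_gap: 0.064
```

Run:
```python
from h import *
im,o=shot("wrist","w10"); print(o['tcp_pos'],o['tcp_rot'],o['finger_gap'],o['ft_force'])
shot("side","s10");
o2=dict(tcp_pos=np.array([.4012859,.18781676,.24454724]),tcp_rot=np.array([3.14088354,.00353174,-3.05461172]))
# M handle from w9: outer top end, and inner visible
print(onz("wrist",(455,270),.074,o2), onz("wrist",(466,300),.074,o2))
o1=dict(tcp_pos=np.array([0.37918768,0.39975911,0.23130527]),tcp_rot=np.array([3.14091299,2.65046215e-03,-2.67310849]))
print("w2"); handle(o1,(192,310),(198,285),(208,245),.082)
```

```text
[ 0.50489199 -0.06692336  0.25760181] [ 3.14127406  0.00530006 -3.13436711] 0.06397484501305761 [ 0.49697676  0.21794286 -0.53001998]
[0.44001372 0.31112565 0.074     ] [0.46757154 0.32688134 0.074     ]
w2
axis [0.4948 0.3408 0.082 ] end [0.4389 0.3305 0.074 ] dist 0.0568 (62) yaw 0.182 0.155
bar [0.4403 0.3308] [0.4378 0.3303] move cm [ 6.11 -6.9 ] twist -0.287
```

Emit:
{"op": "arm_command", "data": {
  "deltas": [
    [[1,-0.5,2,0,0.03],[1,-0.5,4,0,0.03],[1,-0.5,4,0,0.03],[1,-0.5,4,0,0.03],[1,-0.5,4,0,0.03],[1,-0.5,4,0,0.03],[1,-0.5,4,0,0.03],[1,-0.5,4,0,0.03],[1,-0.5,4,-0.5,0.03],[1,-0.5,3,-0.5,0.02]]
  ]
}}

```text
time: 30.6
tcp_pos: [0.4543, 0.3053, 0.2438]
tcp_rot: [3.141, 0.003, -2.842]
ft_force: [0.5, 0.1, -0.4]
finger_gap: 0.0853
```

Emit:
{"op": "arm_command", "data": {
  "deltas": [
    [[1,-0.5,1.7,0,0],[1,0,0,0,0],[1,0,0,0,0]]
  ]
}}

```text
time: 30.9
tcp_pos: [0.4496, 0.32, 0.2439]
tcp_rot: [3.141, 0.002, -2.843]
ft_force: [0.3, 0.2, 0.3]
finger_gap: 0.0854
```

```bash
cat >> h.py <<'E'
def holes(im,near,r=45):
    p=cv2.SimpleBlobDetector_Params(); p.filterByColor=True;p.blobColor=0;p.filterByArea=True;p.minArea=3;p.maxArea=80
    p.filterByCircularity=False;p.filterByConvexity=False;p.filterByInertia=False;p.minThreshold=20;p.maxThreshold=150;p.thresholdStep=5;p.minDistBetweenBlobs=4;p.minRepeatability=2
    k=[q.pt for q in cv2.SimpleBlobDetector_create(p).detect(cv2.cvtColor(im,cv2.COLOR_BGR2GRAY))]
    return np.array([q for q in k if np.hypot(q[0]-near[0],q[1]-near[1])<r])
E
python3 - <<'E'
from h import *
np.set_printoptions(precision=4,suppress=True)
im,o=shot("wrist","w11"); print(o['tcp_pos'],o['tcp_rot'],o['finger_gap'])
c=proj("wrist",[[.510,.338,.082],[.4567,.3228,.074]],o); print(c)
k=holes(im,c[0],60); print(k)
shot("side","s11")
E
```

```text
[0.4496 0.32   0.2439] [ 3.1414  0.0019 -2.8434] 0.08541932777286182
[[316.6908 290.0492]
 [318.1112 224.489 ]]
[[290.6524 293.8369]
 [317.5389 278.8412]
 [316.0079 302.3226]
 [327.3151 297.1789]
 [316.6149 291.1537]
 [328.25   285.4601]
 [305.8594 284.041 ]
 [305.178  295.8399]
 [319.5    312.    ]
 [327.1071 231.2738]]
```

Run:
```python
from h import *
o=status.get_obs()
a=onz("wrist",(316.0,302.3),.08,o);b=onz("wrist",(317.54,278.84),.08,o);c=onz("wrist",(316.6,291.15),.08,o)
d=(a-b)[:2]; y=np.arctan2(d[1],d[0]); print(c,y, c[:2]-.058*np.array([np.cos(y),np.sin(y)]))
im=cv2.imread('pics/w11.png',0)
for r in range(205,262,4): print(r,im[r,296:348:2])
```

```text
[0.51259321 0.33787495 0.08      ] 0.2381334264231789 [0.45622997 0.32419338]
205 [ 83  87 124 134 132 133 132 133 132 130 130 129 128 128 126 127 128 129
 130 130 131 131 129 129 131 127]
209 [ 80 107 132 134 131 132 134 131 135 130  82  51  56  56  67 109 131 130
 130 129 128 129 129 129 129 129]
213 [ 81  88 116 132 128 129 128 130 131 122  67  51  54  57  56  96 132 134
 130 132 133 132 132 133 130 129]
217 [ 82 102 129 131 132 132 132 132 132 115  58  57  59  59  52  81 129 132
 135 136 136 133 133 133 131 130]
221 [ 82 120 128 127 126 129 129 130 132 115  77 125 128 128 129 128 128 130
 131 131 131 131 133 134 135 136]
225 [ 79  93 123 127 124 125 127 126 130 111  95 128 130 131 134 122 127 133
 132 133 130 132 130 129 128 127]
229 [ 84  80  87  99 111 124 127 131 125 100 112 134 132 132 135 128 124 128
 127 128 130 130 131 132 131 132]
233 [ 78  81  80  78  78  78  79  83  88  77 122 131 132 134 134 125 124 128
 125 126 128 127 129 130 127 128]
237 [ 79  80  81  82  77  76  72  67  65  73 127 132 131 135 134 130 133 132
 130 130 131 129 130 128 126 127]
241 [ 81  82  78  59  54  50  55  54  52  83 125 134 132 134 133  96  55  77
 114 128 133 133 133 134 133 131]
245 [ 78  59  49  49  51  54  52  53  53  90 131 133 130 133 134  81  55  59
  62  67 102 126 128 128 128 130]
249 [ 47  46  49  51  49  54  49  53  50  97 134 134 132 135 132  83  54  60
  62  63  68  99 128 126 127 127]
253 [ 47  50  52  48  52  50  53  52  52 102 133 133 132 134 124  69  54  59
  63  67  68  71 102 129 131 132]
257 [ 44  51  50  53  52  58  55  62  66 110 135 136 134 137 116  67  56  57
  58  63  70  69  83 127 133 130]
261 [ 48  53  59  68  75  71  75  77  81  87  92  93  97  97  99  96 102 101
  95  80  67  67  77 109 127 125]
```

Emit:
{"op": "arm_command", "data": {
  "deltas": [
    [[0.7,0.6,0.4,-3,-0.06],[0.7,0,0,-4,0],[0.7,0,0,-4,0],[0.7,0,0,-4,0],[0.7,0,0,-4,0],[0.7,0,0,-1.4,0],[0,0,0,0,0],[0,0,0,0,0],[0,0,0,0,0],[0,0,0,0,0]]
  ]
}}

```text
time: 32.0
tcp_pos: [0.4569, 0.3246, 0.0418]
tcp_rot: [3.14, 0.005, -2.904]
ft_force: [-0.3, 0.4, 3.0]
finger_gap: 0.0093
```

Emit:
{"op": "arm_command", "data": {
  "deltas": [
    [[0,0,0,0,0],[0,0,0,2,0],[0,0,0,4,0],[0,0,0,4,0],[0,0,0,4,0],[0,0,0,4,0],[0,0,0,0,0]]
  ]
}}

```text
time: 32.7
tcp_pos: [0.4577, 0.3256, 0.2261]
tcp_rot: [3.138, 0.011, -2.904]
ft_force: [0.8, 0.7, -1.1]
finger_gap: 0.0091
```

Emit:
{"op": "arm_command", "data": {
  "deltas": [
    [[0,0,-2,0,0],[0,0,-4,0,-0.02],[0,0,-4,0,-0.02],[0,0,-4,0,-0.02],[0,0.5,-4,0,-0.02],[0,0.5,-4,0,-0.02],[0,0.5,-4,0,-0.02],[0,0.5,-4,0,-0.02],[0,0.5,-4,0,-0.02],[0,0.5,-4,0,-0.02]]
  ]
}}

```text
time: 33.7
tcp_pos: [0.4844, -0.058, 0.2191]
tcp_rot: [3.141, 0.001, -3.085]
ft_force: [1.7, 1.0, -2.2]
finger_gap: 0.0092
```

Emit:
{"op": "arm_command", "data": {
  "deltas": [
    [[0,0.5,-4,0,-0.02],[0,0.5,-4,0,-0.02],[0,0.5,-4,0,-0.02],[0,0,-4,0,0],[0,0,-3,0,0],[0,0,-1,0,0],[0,0,0,0,0],[0,0,0,0,0]]
  ]
}}

```text
time: 34.5
tcp_pos: [0.5001, -0.2551, 0.2196]
tcp_rot: [3.14, 0.001, 3.139]
ft_force: [-1.1, 1.4, -2.6]
finger_gap: 0.0092
```

Run:
```python
from h import *
im,o=shot("wrist","w12"); print(o['tcp_pos'],o['tcp_rot'],o['finger_gap'],o['ft_force'])
shot("side","s12"); shot("top","t12")
```

```text
[ 0.50009393 -0.25512745  0.21960995] [3.13986893e+00 1.25304182e-03 3.13878664e+00] 0.009155714778812982 [-1.09526738  1.4466303  -2.55285118]
```

Emit:
{"op": "arm_command", "data": {
  "deltas": [
    [[0,0,0,-4,0],[0,0,0,-4,0],[0,0,0,-4,0],[0,0,0,-3.5,0],[0,0,0,-1.8,0],[0,0,0,0,0],[0,0,0,0,0]]
  ]
}}

```text
time: 35.35
tcp_pos: [0.5012, -0.2553, 0.0479]
tcp_rot: [3.141, 0.003, 3.14]
ft_force: [-0.5, -1.5, -1.0]
finger_gap: 0.0092
```

Emit:
{"op": "arm_command", "data": {
  "deltas": [
    [[0,2,0,0,0],[0,2,0,0,0],[0,2,0,0,0],[0,1.6,0,0,0],[0,0.8,0,0,0],[0,0,0,0,0],[0,0,0,-0.3,0],[0,0,0,0,0]]
  ]
}}

```text
time: 36.15
tcp_pos: [0.5839, -0.2557, 0.0442]
tcp_rot: [3.141, 0.002, 3.139]
ft_force: [-0.0, 0.0, -1.4]
finger_gap: 0.009
```

Emit:
{"op": "arm_command", "data": {
  "deltas": [
    [[0.25,0,0,0,0],[0.25,0,0,0,0],[0.25,0,0,0,0],[0.25,-2,0,0,0],[0.25,-4,0,0,0],[0.25,-2,0,0,0],[0.3,0,0,5,0],[0.6,0,0,5,0],[0.6,0,0,5,0],[1,0,0,5,0]]
  ]
}}

```text
time: 37.15
tcp_pos: [0.5044, -0.2557, 0.2467]
tcp_rot: [3.141, 0.003, 3.139]
ft_force: [0.7, -0.3, -0.3]
finger_gap: 0.0647
```

Emit:
{"op": "arm_command", "data": {
  "deltas": [
    [[1,-2,4,1,0],[1,-2.2,4,1,0],[1,-2.2,4,1,0],[1,-2,4,1,0],[1,0,1.6,1,0],[1,0,0,0,0],[1,0,0,0,0]]
  ]
}}

```text
time: 37.85
tcp_pos: [0.4212, -0.0799, 0.2944]
tcp_rot: [3.141, 0.004, 3.14]
ft_force: [-0.1, -0.2, -0.5]
finger_gap: 0.0854
```

Run:
```python
from h import *
im,o=shot("wrist","w13"); print(o['q'],o['tcp_pos'],o['tcp_rot'],o['finger_gap'],o['ft_force'])
s,_=shot("side","s13"); t,_=shot("top","t13")
c=np.zeros((600,800,3),np.uint8)
c[:480,:640]=im
c[300:,520:]=cv2.resize(s[150:300,190:330],(280,300),interpolation=cv2.INTER_CUBIC)
c[480:600,:520]=cv2.resize(t[150:222,250:562],(520,120),interpolation=cv2.INTER_CUBIC)
cv2.imwrite('pics/c13.png',c)
```

```text
[-1.88164775e-01  5.41981014e-02 -7.59573423e-02  1.43708505e+00
  8.50902416e-04 -1.86658414e-01] [ 0.4211687  -0.0799321   0.29442887] [3.14141641 0.00365198 3.14008748] 0.08536208508498239 [-0.08675291 -0.21999769 -0.52930264]
```

View pics/c13.png

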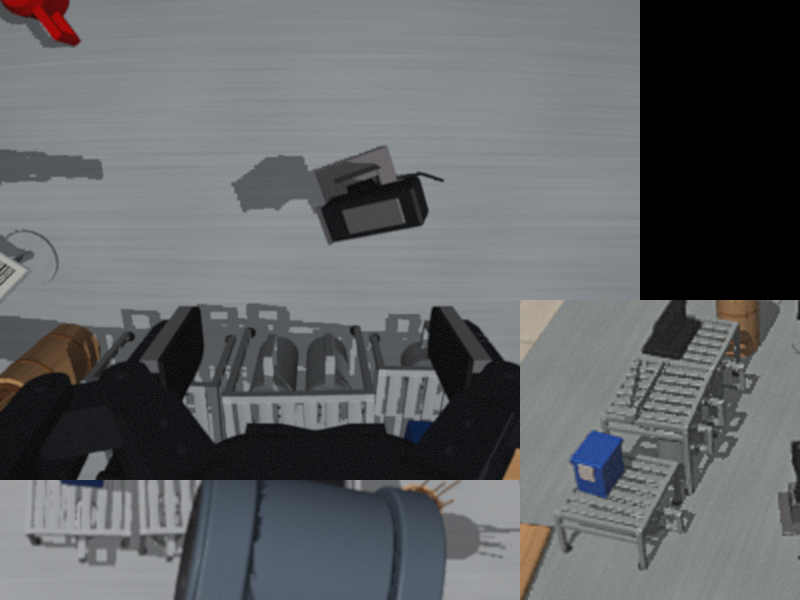

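Run:
```python
from h import *
np.set_printoptions(precision=4,suppress=True)
o=dict(tcp_pos=np.array([.4211687,-.0799321,.29442887]),tcp_rot=np.array([3.14141641,.00365198,3.14008748]))
im=cv2.imread('pics/w13.png'); g=cv2.cvtColor(im,cv2.COLOR_BGR2GRAY)
# head mask: dark pixels in window; label: mid-grey inside
w=g[140:250,300:450]; m=cv2.morphologyEx(((w<48)*255).astype(np.uint8),cv2.MORPH_OPEN,np.ones((3,3)))
n,l,st,c=cv2.connectedComponentsWithStats(m);k=1+np.argmax(st[1:,4]);print("dark",st[k],c[k]+[300,140])
q,_=cv2.findContours((l==k).astype(np.uint8),cv2.RETR_CCOMP,cv2.CHAIN_APPROX_NONE)[:2]
for cc in q:
    if cv2.contourArea(cc)>300:
        r=cv2.minAreaRect(cc); B=cv2.boxPoints(r)+[300,140]; print(cv2.contourArea(cc),B.round(1))
        P=np.array([onz("wrist",b,.123,o) for b in B])[:,:2]; C=P.mean(0); e=[P[1]-P[0],P[2]-P[1]]; e=max(e,key=np.linalg.norm); print("  centre",C,"len",[np.linalg.norm(P[1]-P[0]),np.linalg.norm(P[2]-P[1])],"yaw",np.arctan2(e[1],e[0]))
P=np.array([onz("wrist",p,.006,o)[:2] for p in((315,170),(387,147),(331,244))]); print(P,"yaw",np.arctan2(*(P[0]-P[1])[::-1]),"len",np.linalg.norm(P[0]-P[1]),np.linalg.norm(P[0]-P[2]),"centre",(P[1]+P[2])/2)
print("red",onz("wrist",(60,20),.04,o),onz("wrist",(35,2),.05,o))
im0=cv2.imread('pics/t12.png');tp=cv2.imread('pics/top0.png')
hsv=cv2.cvtColor(im,cv2.COLOR_BGR2HSV)
```

```text
dark [  21   34  107   67 3302] [374.483 204.175]
4630.5 [[316.9 188.1]
 [419.5 168.8]
 [429.6 222.9]
 [327.  242.1]]
  centre [ 0.4144 -0.0343] len [np.float64(0.08375853819861362), np.float64(0.0463282885635613)] yaw 1.7592861463018505
1583.5 [[340.3 208.5]
 [401.1 195.7]
 [406.9 223.4]
 [346.1 236.2]]
  centre [ 0.4229 -0.0337] len [np.float64(0.05066073668365854), np.float64(0.024174385320636826)] yaw 1.7838653884652969
[[ 0.3994 -0.0821]
 [ 0.3744 -0.0041]
 [ 0.4847 -0.0637]] yaw -1.261174660648202 len 0.0819073138829504 0.08722462617192264 centre [ 0.4296 -0.0339]
red [ 0.2477 -0.3269  0.04  ] [ 0.2323 -0.3444  0.05  ]
```

Run:
```python
from h import *
np.set_printoptions(precision=4,suppress=True)
o=dict(tcp_pos=np.array([.4211687,-.0799321,.29442887]),tcp_rot=np.array([3.14141641,.00365198,3.14008748]))
B=[(340.3,208.5),(401.1,195.7),(406.9,223.4),(346.1,236.2)];
P=np.array([onz("wrist",b,z,o)[:2] for b,z in zip(B,(.112,.134,.134,.112))]); d=P[0]-P[1]+P[3]-P[2]; print("label",P.mean(0),d/2,np.arctan2(d[1],d[0]))
o8=dict(tcp_pos=np.array([.49860376,.05778772,.01524163]),tcp_rot=np.array([3.14116148,.00204295,3.10819443]))
im=cv2.imread('pics/w8.png');g=cv2.cvtColor(im,cv2.COLOR_BGR2GRAY)
Q=np.array([onz("wrist",p,.006,o8)[:2] for p in((221,174),(52,248),(140,2))]); print(Q,"edge y len",np.linalg.norm(Q[1]-Q[0]))
y=Q[1]-Q[0]; print("yaw from edge", np.arctan2(-y[0],y[1])); x=Q[0]-Q[2]; print("other edge dir",np.arctan2(x[1],x[0]))
print("edge refined: brightness rows");
```

```text
label [ 0.4231 -0.0345] [ 0.0163 -0.0466] -1.2352409488778848
[[ 0.4427  0.0212]
 [ 0.4705 -0.0548]
 [ 0.3801 -0.0026]] edge y len 0.08091220593768435
yaw from edge -2.790879853742582
other edge dir 0.3628132664421916
edge refined: brightness rows
```

Emit:
{"op": "arm_command", "data": {
  "deltas": [
    [[1,0,1.2,0,-0.15],[1,0,1.2,0,-0.15],[1,0,1.2,0,-0.15],[1,0,1.2,0,-0.15],[1,0,0,0,-0.15],[1,0,0,-1,-0.15],[1,0,0,-2,-0.15],[1,0,0,-2,-0.15],[1,0,0,0,-0.02],[1,0,0,0,0]]
  ]
}}

```text
time: 39.0
tcp_pos: [0.4208, -0.0324, 0.2442]
tcp_rot: [-3.141, 0.002, 1.921]
ft_force: [0.5, 0.2, 0.3]
finger_gap: 0.0853
```

Emit:
{"op": "arm_command", "data": {
  "deltas": [
    [[1,0,0,0,0],[1,0,0,0,0]]
  ]
}}

```text
time: 39.2
tcp_pos: [0.4214, -0.0321, 0.245]
tcp_rot: [3.14, 0.003, 1.921]
ft_force: [-0.1, -0.1, -0.4]
finger_gap: 0.0854
```

Run:
```python
from h import *
np.set_printoptions(precision=4,suppress=True)
im,o=shot("wrist","w14"); print(o['tcp_pos'],o['tcp_rot'])
u=np.array([np.cos(-1.22),np.sin(-1.22)]);v=np.array([-u[1],u[0]]);c=np.array([.422,-.0316])+.002*u
C=[np.r_[c+a*.025*u+b*.012*v,.123-a*.011] for a,b in((1,-1),(-1,-1),(-1,1),(1,1))]
print("pred label",proj("wrist",C,o),proj("wrist",[np.r_[c,.123]],o))
g=cv2.cvtColor(im,cv2.COLOR_BGR2GRAY); m=((g>50)&(g<115)).astype(np.uint8); 
n,l,st,ce=cv2.connectedComponentsWithStats(m)
for k in range(1,n):
    if 800<st[k,4]<9000 and 200<ce[k][0]<440: print(st[k],ce[k], cv2.minAreaRect(np.argwhere(l==k)[:,::-1].astype(np.float32)))
```

```text
[ 0.4214 -0.0321  0.245 ] [3.1398 0.0031 1.9208]
pred label [[300.8924 258.4371]
 [298.8633 198.2891]
 [335.3715 198.2706]
 [332.9481 258.4169]] [[317.0141 230.3011]]
[ 251   98  106  218 6262] [297.31   232.7506] ((312.0305480957031, 208.24822998046875), (91.21951293945312, 226.9552001953125), 12.63336181640625)
[ 302  202   34   55 1701] [318.0653 228.438 ] ((318.5, 229.0), (54.0, 33.0), 90.0)
```

Emit:
{"op": "arm_command", "data": {
  "deltas": [
    [[1,0,0,-4,0],[1,0,0,-4,0],[1,0,0,-4,0],[1,0,0,-3.8,0],[1,0,0,0,0],[0,0,0,0,0],[0,0,0,0,0],[0,0,0,0,0],[0,0,0,0,0],[0,0,0,0,0]]
  ],
  "squeeze": 50
}}

```text
time: 40.25
tcp_pos: [0.4224, -0.0319, 0.088]
tcp_rot: [3.138, 0.004, 1.919]
ft_force: [0.3, 0.2, 7.8]
finger_gap: 0.0356
```

Run:
```python
from h import *
np.set_printoptions(precision=4,suppress=True)
print("foot",onz("top",(499,229.6),.003),"tag2",two("top",(508.2,231.3),"side",(342,157)))
im=cv2.imread('pics/t12.png'); 
for f in('top0','t13'):
    im=cv2.imread(f'pics/{f}.png');g=cv2.cvtColor(im,cv2.COLOR_BGR2GRAY)[210:255,480:540]
    m=cv2.morphologyEx((g>178).astype(np.uint8),cv2.MORPH_CLOSE,np.ones((7,7)));n,l,st,ce=cv2.connectedComponentsWithStats(m)
    k=1+np.argmax(st[1:,4]);r=cv2.minAreaRect(np.argwhere(l==k)[:,::-1].astype(np.float32));B=cv2.boxPoints(r)+[480,210];print(f,st[k,4],B,B.mean(0),onz("top",B.mean(0),.085))
    P=np.array([onz("top",b,.085)[:2] for b in B]);e=max([P[1]-P[0],P[2]-P[1]],key=np.linalg.norm);print(np.linalg.norm(P[1]-P[0]),np.linalg.norm(P[2]-P[1]),"yaw long edge",np.arctan2(e[1],e[0]))
```

```text
foot [ 0.5016 -0.4382  0.003 ] tag2 (array([ 0.4878, -0.4361,  0.0636]), np.float64(0.0033488352897050634))Traceback (most recent call last):
  File "<stdin>", line 8, in <module>
    return _wrapfunc(a, 'argmax', axis=axis, out=out, **kwds)
    return bound(*args, **kwds)
ValueError: attempt to get argmax of an empty sequence
```

Emit:
{"op": "arm_command", "data": {
  "deltas": [
    [[0,0,0,1,0],[0,0,0,2,0],[0,0,0,2,0],[0,0,0,3,0],[0,0,0,4,0],[0,0,0,4,0],[0,0,-2,0,0],[0,0,-4,0,0.06],[0,0,-4,0,0.06],[0,0,-4,0,0.06]]
  ]
}}

```text
time: 41.25
tcp_pos: [0.4205, -0.1731, 0.2475]
tcp_rot: [3.14, 0.004, 2.102]
ft_force: [0.5, 0.8, -1.9]
finger_gap: 0.0352
```

Emit:
{"op": "arm_command", "data": {
  "deltas": [
    [[0,0.2,-4,0,0.06],[0,0.2,-4,0,0.06],[0,0.2,-4,0,0.06],[0,0.2,-4,0,0.06],[0,0.2,-4,0,0.06],[0,0.2,-4,0,0.06],[0,0,-4,0,0.06],[0,0,-4,0,0.06],[0,0,-2,0,0.02],[0,0,0,0,0]]
  ]
}}

```text
time: 42.25
tcp_pos: [0.4321, -0.5143, 0.2459]
tcp_rot: [3.141, 0.002, 2.597]
ft_force: [-0.4, 0.2, -2.3]
finger_gap: 0.0355
```

Emit:
{"op": "arm_command", "data": {
  "deltas": [
    [[0,0,0,0,0],[0,0,0,0,0]]
  ]
}}

```text
time: 42.45
tcp_pos: [0.4329, -0.5108, 0.2469]
tcp_rot: [3.141, 0.002, 2.599]
ft_force: [0.5, -0.3, -1.5]
finger_gap: 0.0356
```

Run:
```python
from h import *
im,o=shot("wrist","w15"); print(o['q'],o['tcp_pos'],o['tcp_rot'],o['finger_gap'],o['ft_force'])
print(proj("wrist",[[.487,-.427,.085],[.5016,-.438,.0]],o))
s,_=shot("side","s15"); t,_=shot("top","t15")
c=np.zeros((600,800,3),np.uint8)
c[:480,:640]=im
c[300:,500:]=cv2.resize(s[120:220,220:320],(300,300),interpolation=cv2.INTER_CUBIC)
cv2.imwrite('pics/c15.png',c)
```

```text
[-0.86861775  0.49460725  0.41541149  1.48953     0.00165623 -0.32624183] [ 0.43285099 -0.51084573  0.24687929] [3.14068737e+00 2.49214331e-03 2.59921733e+00] 0.035629589916792416 [ 0.52433397 -0.33067955 -1.51032189]
[[440.60405711 219.75762278]
 [411.90217983 216.59859107]]
```

View pics/c15.png

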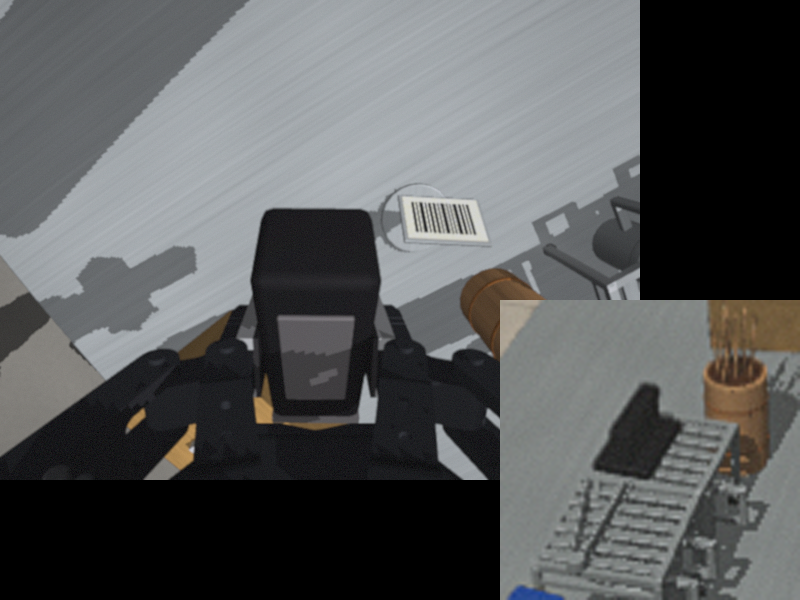

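Run:
```python
from h import *
np.set_printoptions(precision=4,suppress=True)
o=status.get_obs()
P=np.array([onz("wrist",p,z,o) for p,z in(((399,194),.0645),((478,198),.0645),((491,246),.1055),((404,242),.1055))])
print(P,P.mean(0)); print("widths",np.linalg.norm(P[1]-P[0]),np.linalg.norm(P[2]-P[3]),"height",np.linalg.norm((P[3]+P[2]-P[0]-P[1])/2))
d=P[1]-P[0]+P[2]-P[3]; yaw=np.arctan2(-d[0],d[1]); print("tag yaw",yaw)
tag=P.mean(0); ps=o['tcp_rot'][2]-np.pi; print("scanner yaw",ps)
for y in(ps,yaw):
    b=np.array([np.cos(y),np.sin(y)]); T=tag[:2]-(.1*np.cos(np.radians(25))+.041)*b
    # TCP minus origin: at grasp TCP (.4224,-.0319) vs cradle centre (.422,-.0316) ~0; z: .088 with origin .006
    print("TCP target",T,"move",(T-o['tcp_pos'][:2])*100,"z",(.085+.1*np.sin(np.radians(25))-.079+.082-o['tcp_pos'][2])*100)
print(o['tcp_pos'])
```

```text
[[ 0.4568 -0.4446  0.0645]
 [ 0.4946 -0.3875  0.0645]
 [ 0.5188 -0.4051  0.1055]
 [ 0.4806 -0.4622  0.1055]] [ 0.4877 -0.4248  0.085 ]
widths 0.06849137078455902 0.0686785179920638 height 0.05066213613355424
tag yaw -0.5875475787985794
scanner yaw -0.5416763444012918
TCP target [ 0.3749 -0.357 ] move [-5.8207 15.3878] z -11.672850539710195
TCP target [ 0.3781 -0.3519] move [-5.4977 15.8979] z -11.672850539710195
[ 0.4331 -0.5109  0.247 ]
```

Emit:
{"op": "arm_command", "data": {
  "deltas": [
    [[0,-2.7,1.9,0,-0.02],[0,-2.8,4,0,-0.02],[0,0,4,0,0],[0,0,4,0,0],[0,0,2,-1,0],[0,0,0,-3,0],[0,0,0,-3,0],[0,0,0,-3,0],[0,0,0,-1.7,0],[0,0,0,0,0]]
  ]
}}

```text
time: 43.6
tcp_pos: [0.3767, -0.3511, 0.1276]
tcp_rot: [3.14, -0.001, 2.56]
ft_force: [-0.3, 0.2, -1.0]
finger_gap: 0.0355
```

Emit:
{"op": "arm_command", "data": {
  "deltas": [
    [[0,0,0,0,0],[0,0,0,0,0],[0,0,0,0,0],[0,0,0,0,0],[0,0,0,0,0]]
  ]
}}

```text
time: 44.1
tcp_pos: [0.378, -0.353, 0.1297]
tcp_rot: [3.141, 0.003, 2.559]
ft_force: [-0.6, -0.5, -1.3]
finger_gap: 0.0354
```

Run:
```python
from h import *
np.set_printoptions(precision=4,suppress=True)
o=status.get_obs(); print(o['tcp_pos'],o['tcp_rot'],o['ft_force'],o['finger_gap'])
y=o['tcp_rot'][2]-np.pi; Rz=R.from_euler('xyz',[0,np.radians(25),y]).as_matrix()
org=o['tcp_pos']-[0,0,.082]; eye=org+R.from_euler('z',y).apply([.041,0,.079]); tag=np.array([.4877,-.4248,.085])
print("tag in eye",Rz.T@(tag-eye))
shot("side","s16");shot("top","t16")
```

```text
[ 0.378  -0.353   0.1297] [3.141  0.0033 2.5589] [-0.6404 -0.5322 -1.3236] 0.03541380739835155
tag in eye [0.0993 0.0004 0.0002]
```

Emit:
{"op": "arm_command", "data": {
  "deltas": [
    [[0,0,0,0,0],[0,0,0,0,0],[0,0,0,0,0],[0,0,0,0,0],[0,0,0,0,0],[0,0,0,0,0],[0,0,0,0,0],[0,0,0,0,0],[0,0,0,0,0],[0,0,0,0,0]]
  ]
}}

```text
time: 45.2
tcp_pos: [0.3779, -0.3529, 0.1293]
tcp_rot: [3.141, 0.003, 2.559]
ft_force: [-0.2, -0.0, -1.8]
finger_gap: 0.0355
```

Run:
```python
from h import *
np.set_printoptions(precision=4,suppress=True)
O=np.array([.422,-.0316,.006]); y=-1.221
o14=dict(tcp_pos=np.array([.4214,-.0321,.245]),tcp_rot=np.array([3.1398,.0031,1.9208]))
Rs=R.from_euler('z',y); pts=[]
for uv in((319,202),(319,257)):
    c,d=ray("wrist",uv,o14); c=Rs.inv().apply(c-O); d=Rs.inv().apply(d)
    n=np.array([np.sin(np.radians(25)),0,np.cos(np.radians(25))]); p0=np.array([.009,0,.1135])
    pts.append(c+d*(n@(p0-c))/(n@d))
pts=np.array(pts); print(pts,np.linalg.norm(pts[1]-pts[0]))
o=status.get_obs(); im,_=shot("wrist","w16"); y2=o['tcp_rot'][2]-np.pi
g=cv2.cvtColor(im,cv2.COLOR_BGR2GRAY); print("col",g[300:420:3,316])
for dp in(-6,-3,0,3,6):
    q=R.from_euler('y',np.radians(dp)).apply(pts-[0,0,.1])+[0,0,.1]
    print(dp,proj("wrist",R.from_euler('z',y2).apply(q)+o['tcp_pos']-[0,0,.082],o))
```

```text
[[-0.0212  0.0003  0.1276]
 [ 0.025   0.0006  0.106 ]] 0.05100759477994573
col [ 25  29  23  31  31  55 110  92  90  88  86  87  90  89  89  89  87  90
  92  80  60  61  60  62  60  63  85  84  85  79  60  63  62  43  24  23
  13  24  18  51]
-6 [[321.6487 305.4924]
 [321.197  404.8909]]
-3 [[321.688  311.8958]
 [321.1428 403.3983]]
0 [[321.7223 318.4546]
 [321.0899 401.747 ]]
3 [[321.7513 325.1358]
 [321.0384 399.9453]]
6 [[321.7748 331.9046]
 [320.9883 398.0018]]
```

Emit:
{"op": "arm_command", "data": {
  "deltas": [
    [[0,0,0,0,0],[0,0,0,0,0],[0,0,0,0,0],[0,0,0,0,0],[0,0,0,0,0],[0,0,0,0,0],[0,0,0,0,0],[0,0,0,0,0],[0,0,0,0,0],[0,0,0,0,0]]
  ]
}}

```text
time: 46.25
tcp_pos: [0.3778, -0.3529, 0.1293]
tcp_rot: [3.141, 0.003, 2.559]
ft_force: [-0.1, -0.1, -1.5]
finger_gap: 0.0352
```

Emit:
{"op": "arm_command", "data": {
  "deltas": [
    [[0,0,0,2,0],[0,0,0,3,0],[0,0,0,3,0],[0,0,1,2,0],[0,0.5,3,0,-0.06],[0,0.5,4,0,-0.08],[0,0.5,4,0,-0.08],[0,0.5,4,0,-0.08],[0,0.5,4,0,-0.08],[0,0.5,4,0,-0.08]]
  ]
}}

```text
time: 47.25
tcp_pos: [0.4077, -0.1114, 0.2294]
tcp_rot: [3.141, 0.003, 2.095]
ft_force: [0.8, 0.1, -2.0]
finger_gap: 0.0354
```

Emit:
{"op": "arm_command", "data": {
  "deltas": [
    [[0,0.5,4,0,-0.08],[0,0.5,3,0,-0.08],[0,0.4,1.1,0,-0.02],[0,0,0,0,0],[0,0,0,0,0],[0,0,0,0,0]]
  ]
}}

```text
time: 47.85
tcp_pos: [0.4217, -0.0325, 0.2293]
tcp_rot: [3.141, 0.003, 1.919]
ft_force: [0.5, 1.0, -1.9]
finger_gap: 0.0354
```

Emit:
{"op": "arm_command", "data": {
  "deltas": [
    [[0,0.1,0.1,-3,0],[0,0,0,-3,0],[0,0,0,-3,0],[0,0,0,-1,0],[0,0,0,0,0],[0,0,0,-1,0],[0,0,0,-1,0],[0,0,0,0,0]]
  ]
}}

```text
time: 48.65
tcp_pos: [0.4225, -0.0309, 0.1086]
tcp_rot: [-3.142, 0.002, 1.919]
ft_force: [-0.5, 0.0, -1.9]
finger_gap: 0.0349
```

Emit:
{"op": "arm_command", "data": {
  "deltas": [
    [[0,0,0,-1,0],[0,0,0,-0.7,0],[0,0,0,-0.3,0],[0,0,0,0,0],[0,0,0,0,0]]
  ]
}}

```text
time: 49.15
tcp_pos: [0.4229, -0.0308, 0.0893]
tcp_rot: [3.141, 0.003, 1.919]
ft_force: [-0.4, 0.8, -2.2]
finger_gap: 0.0355
```

Emit:
{"op": "arm_command", "data": {
  "deltas": [
    [[0,0,0,-0.1,0],[0,0,0,0,0],[0.6,0,0,0,0],[1,0,0,0,0],[1,0,0,0,0],[1,0,0,0,0],[1,0,0,2,0],[1,0,0,4,0],[1,0,0,4,0],[1,0,0,5.7,0]]
  ]
}}

```text
refused, shift out of range in row 10
```

Emit:
{"op": "arm_command", "data": {
  "deltas": [
    [[1,0,0,0,0],[1,0,0,0,0],[1,0,0,0,0]]
  ]
}}

```text
time: 49.45
tcp_pos: [0.4231, -0.0308, 0.0896]
tcp_rot: [3.14, 0.003, 1.919]
ft_force: [0.4, 0.2, -0.1]
finger_gap: 0.0771
```

Run:
```python
from h import *
im,o=shot("wrist","w17"); print(o['tcp_pos'],o['tcp_rot'])
g=cv2.cvtColor(im,cv2.COLOR_BGR2GRAY); m=((g>50)&(g<115)).astype(np.uint8)
n,l,st,ce=cv2.connectedComponentsWithStats(m)
for k in range(1,n):
    if 800<st[k,4]<4000 and 200<ce[k][0]<440: print(st[k],ce[k], cv2.minAreaRect(np.argwhere(l==k)[:,::-1].astype(np.float32)))
```

```text
[ 0.42310633 -0.0308499   0.089551  ] [3.14034175e+00 2.83721224e-03 1.91903391e+00]
```

Refused because of my row 10; the gripper opened in place from about 1 mm up. Lifting now.

Emit:
{"op": "arm_command", "data": {
  "deltas": [
    [[1,0,0,0,0],[1,0,0,0,0],[1,0,0,2,0],[1,0,0,4,0],[1,0,0,4,0],[1,0,0,4,0],[1,0,0,1.5,0],[1,0,0,0,0],[1,0,0,0,0]]
  ]
}}

```text
time: 50.4
tcp_pos: [0.4227, -0.0308, 0.2438]
tcp_rot: [3.141, 0.003, 1.919]
ft_force: [0.6, -0.2, 0.0]
finger_gap: 0.0855
```

Run:
```python
from h import *
im,o=shot("wrist","w17"); print(o['tcp_pos'],o['tcp_rot'])
g=cv2.cvtColor(im,cv2.COLOR_BGR2GRAY); m=((g>50)&(g<115)).astype(np.uint8)
n,l,st,ce=cv2.connectedComponentsWithStats(m)
for k in range(1,n):
    if 800<st[k,4]<4000 and 200<ce[k][0]<440: print(st[k],ce[k], cv2.minAreaRect(np.argwhere(l==k)[:,::-1].astype(np.float32)))
```

```text
[ 0.42274485 -0.03084608  0.24384917] [3.14098495e+00 2.56222987e-03 1.91902051e+00]
[ 301  202   33   56 1727] [317.02258251 228.76606833] ((317.0, 229.5), (55.0, 32.0), 90.0)
```

Emit:
{"op": "arm_command", "data": {
  "deltas": [
    [[1,0,0,2,0.15],[1,0,0,2,0.15],[1,0,0,1.1,0.15],[1,0,-2,0,0.15],[1,0,-2,0,0.15],[1,-0.1,-0.9,0,0.15],[1,0,0,0,0.15],[1,0,0,0,0.15],[1,0,0,0,0.02],[1,0,0,0,0]]
  ]
}}

```text
time: 51.45
tcp_pos: [0.4215, -0.0798, 0.2944]
tcp_rot: [3.141, 0.001, 3.136]
ft_force: [-0.1, -0.9, 0.4]
finger_gap: 0.0854
```

Emit:
{"op": "arm_command", "data": {
  "deltas": [
    [[1,0,0,0,0],[1,0,0,0,0],[1,0,0,0,0]]
  ]
}}

```text
time: 51.75
tcp_pos: [0.4218, -0.0798, 0.2952]
tcp_rot: [3.141, 0.002, 3.138]
ft_force: [0.2, 0.5, -0.1]
finger_gap: 0.0854
```

Run:
```python
from h import *
im,o=shot("wrist","w18"); s,_=shot("side","s18"); t,_=shot("top","t18"); print(o['tcp_pos'],o['tcp_rot'])
for n,a,b in(("w",im,"w13"),("s",s,"s13"),("t",t,"t13")):
    d=cv2.absdiff(a,cv2.imread(f'pics/{b}.png')).max(2); d=cv2.morphologyEx((d>35).astype(np.uint8),cv2.MORPH_OPEN,np.ones((3,3)))
    k,l,st,c=cv2.connectedComponentsWithStats(d); print(n,[tuple(map(int,x)) for x in st[1:] if x[4]>15])
```

```text
[ 0.42184051 -0.07976202  0.29519724] [3.14088379e+00 2.44516456e-03 3.13796449e+00]
w [(122, 310, 18, 18, 200), (160, 311, 13, 5, 56), (141, 315, 8, 13, 87), (153, 316, 6, 4, 23), (124, 346, 5, 13, 45), (195, 348, 26, 34, 459)]
s [(304, 187, 5, 4, 17)]
t []
```

Run:
```python
from h import *
o=status.get_obs()
print(proj("wrist",[[.584,-.2557,.074],[.584,-.2557,.028],[.642,-.2557,.082],[.608,-.2557,.103],[.613,-.187,0],[.613,-.324,0]],o).round(0))
print("side",proj("side",[[.584,-.2557,.074],[.584,-.2557,.03],[.584,-.2407,.05],[.584,-.2707,.05],[.574,-.2557,.05]]).round(0))
ch=" .:-=+*#%@"
def asc(f,x0,x1,y0,y1,sx=2,sy=3):
    g=cv2.imread(f'pics/{f}.png',0)[y0:y1,x0:x1]; g=cv2.resize(g,None,fx=1/sx,fy=1/sy,interpolation=cv2.INTER_AREA)
    for r in g: print(''.join(ch[min(9,int(v)//20)] for v in r))
for f in('s13','s18'): print(f); asc(f,280,330,170,205,1,1)
```

```text
[[156. 350.]
 [170. 328.]
 [161. 398.]
 [149. 385.]
 [233. 338.]
 [130. 336.]]
side [[300. 182.]
 [300. 192.]
 [299. 190.]
 [301. 185.]
 [303. 188.]]
s13
********+==-+*+-:::--:::::-----=******************
*###**********==-:::::::-----:=*******************
=====+*###*##+-:--:-++-:-:--:-=***************+***
*++==--===+**=-:-+--++=------+****************++**
*******++=**+-::-+-:---:-----******************+**
###*********------::::::::--=*******************++
==-+**###*#+-++++-::-------=********************+=
+==-====***------::-==-::-=***********************
*******+**=--=---:::=++--=************************
**********--===-==::-==--=************************
=+*###***=-+++*==+-:----=*************************
==-===***-:===****-=+=--=*************************
****++**=----##*******=-**************************
*****#%+---:-++=**##%#-=**************************
++***%#-=*-:-=-==+*+==-***************************
+++=**=:-=--===-:-+-==-*#*************************
***#**-::-:-===-..:-+=+***************************
***#*+-:-:--=--=:..:+=-=====**********************
**##*=::--:-====--:=++-=----
[... 1927 characters left out ...]
-=--+=-====**************************
##*=::::-----=--=++-----=-=***********************
**+---::-----==-=++:=-=---=***********************
**+:-::::--===--=++--=*=--=***********************
**-:::::-+==----=++:-=**-=************************
#+-::-::-==--=--=++--=*=-=************************
*=::-+::::----==+*+-=**==*************************
+--------:::-:::=++-=*=-=*************************
-=--=*#++=-==---===----=**************************
-*==++****##=-=-=--=--==**************************
-+--==**##%=--=-=-=*==****************************
:-::-==++++--=*==-=*******************************
::::::---++--===--=*******************************
::--::::-++--=---=********************************
```

Emit:
{"op": "arm_command", "data": {
  "deltas": [
    [[1,1.5,-3,-1,0],[1,1.6,-3,-1,0],[1,1.6,-3,-1,0],[1,1.6,-3,-1,0],[1,1.5,-3,0,0],[1,0,0,0,0],[1,0,0,0,0],[1,0,0,0,0]]
  ]
}}

```text
time: 52.7
tcp_pos: [0.4995, -0.2292, 0.2554]
tcp_rot: [3.141, 0.002, 3.139]
ft_force: [0.6, -0.4, 0.8]
finger_gap: 0.0854
```

Run:
```python
from h import *
im,o=shot("wrist","w19"); print(o['tcp_pos'],o['tcp_rot'])
print(proj("wrist",[[.584,-.2557,.074],[.584,-.2240,.074],[.584,-.2240,.028],[.642,-.224,.082],[.608,-.224,.103],[.613,-.187,0],[.613,-.324,0]],o).round(0))
ch=" .:-=+*#%@"
g=cv2.resize(cv2.GaussianBlur(im,(3,3),0)[280:400,200:440,0],None,fx=.5,fy=1/3,interpolation=cv2.INTER_AREA)
for i,r in enumerate(g): print(280+3*i,''.join(ch[min(9,int(v)//17)] for v in r))
```

```text
[ 0.49947719 -0.22920791  0.25538802] [3.14064077e+00 2.34028638e-03 3.13910089e+00]
[[288. 302.]
 [323. 302.]
 [322. 282.]
 [323. 361.]
 [324. 342.]
 [355. 296.]
 [232. 296.]]
280 %%%%%%%%%%%%%%%%%%%%%%%%*++++++++++++++++++++++++++++++=---=+++++++++++***+++++++*#*+++++++++++++*#%*+++++++++********++
283 ###%#%#%%%%%%%%%%%%%%%%%*+++++++++++++++++++++++++++**+=---=++++++++++++++++++++++++==----=++++++*%%*+++++++==+++#%%%%%%
286 +++++++++++++++*********+++++++++++++++++++++++++++*##*=---=++++++++++++++++++++++++=----:-+++++++**+++++++=-----+#%%%%%
289 +++++++++++++===--=++++++++++++++++++++++++++++++++++++=---=++++++++++++++++++++++++=------++++++++++++++++=-:----=+****
292 ++****++++++==--:.:=*%##*++++++++++++++++++++++++++++++=---=+++++++++++++=---==+++++=-----=++++++++++====++==------=++++
295 +*%%%#++++++=----..=+**++++++++++++++++++++++++++++++++=+****+++++++++++=:.:--=++++++=---==++++++===--------*#=-----=+++
298 +*%%%#+++++==----:-=++++++++++++++++++++++++++++++++++=+#%%@#+++++++++++=:.:--==++++++----=++++=------------*%#------=++
301 ++#%%#++++=---:-==++++++++++++++++++++++++++
[... 3376 characters left out ...]
#%%%%@%#++++#%%%@@%#*+++#%%%@@%%*=+****=--+#%%#+=*%@@@%%#*%%%%@%%#+++=*%%%%
385 %%%@@@%*++#%%%%%%+--=*%%%%%%%%%%%#%%%%%%%%%%%#%%%%%%%#***#%%%@@%*++++#%%%@%%#+=+***#=--=#%%#+=*@@@@@%##%%%%@%%*+++=#%%%%
388 %%%%%@%#++#%%%%%%+=#%#%%%%%%%%%%%#%%%%%%%%%%%%%%%%%%%%%%%#%%%@%%%%%###%%%@%##+=+*+*%+--=*%%%+=*@@@@@%##%%%%%%%####+#%%%%
391 %%%%%%%#++*######=+%%%####%%%%%%%%%%%%%%%%%%%%%%%%@%%%%%%%%%%@%%%%%%##%%%@%#*+=+*+#%*=--+%%#+=#@@@@%%##%%%%%%%%%%%*#%%%%
394 %%%%%%%#++*#++++=:-===----===+****++++++*####**######%%%#*##%%%%%%%%##%%%@%#+==++*#%#=--=#%#+=#@@@@%%*#%%%%%%%%%%#*#%%%%
397 %%%%%%%%++*#*+++:. ......................:---:::::::-==+=---====+***+*%%%@%#==+++*#%%+--=*%#+=#@@@@%%*#%%%%%%%%%%#*%%%%%
```

Run:
```python
from h import *
np.set_printoptions(precision=4,suppress=True)
o=status.get_obs()
for n,p,z in(("bar top outer",(316,297),.074),("handle near lid",(316,319),.074),("cornerR",(204,342),.103),("cornerL",(355,344),.103),("footR",(233,292),0),("footL",(350,298),0),("lid front",(315,330),.082)): print(n,onz("wrist",p,z,o))
```

```text
bar top outer [ 0.5791 -0.2303  0.074 ]
handle near lid [ 0.6016 -0.2303  0.074 ]
cornerR [ 0.6086 -0.3278  0.103 ]
cornerL [ 0.6103 -0.1966  0.103 ]
footR [ 0.6084 -0.3229 -0.    ]
footL [ 0.6158 -0.1921  0.    ]
lid front [ 0.6086 -0.2313  0.082 ]
```

Emit:
{"op": "arm_command", "data": {
  "deltas": [
    [[0.4,0,-0.1,-4,0],[0.4,0,0,-4,0],[0.4,0,0,-4,0],[0.4,0,0,-4,0],[0.4,0,0,-4,0],[0.4,0,0,-1.1,0],[0.4,0,0,0,0],[0.4,2,0,0,0],[0.4,3,0,0,0],[0.4,3,0,0,0]]
  ]
}}

```text
time: 53.75
tcp_pos: [0.5822, -0.2312, 0.0476]
tcp_rot: [-3.141, 0.006, 3.139]
ft_force: [0.7, -0.8, 0.1]
finger_gap: 0.0342
```

Emit:
{"op": "arm_command", "data": {
  "deltas": [
    [[0.4,0.3,0,0,0],[0,0,0,0,0],[0,0,0,0,0],[0,0,0,0,0],[0,0,0,0,0],[0,0,0,0,0],[0,0,0,0,0]]
  ]
}}

```text
time: 54.45
tcp_pos: [0.5825, -0.2308, 0.0455]
tcp_rot: [3.141, 0.004, 3.139]
ft_force: [-1.4, 2.0, 7.2]
finger_gap: 0.0092
```

Emit:
{"op": "arm_command", "data": {
  "deltas": [
    [[0,0,0,0.3,0],[0,0,0,0,0],[0,0,-1,0,0],[0,0,-1,0,0],[0,0,-0.6,0,0],[0,0,0,0,0],[0,0,0,-0.3,0],[0,0,0,0,0],[0,0,0,0,0]]
  ]
}}

```text
time: 55.35
tcp_pos: [0.5828, -0.2575, 0.0456]
tcp_rot: [-3.141, 0.003, 3.139]
ft_force: [-5.5, -1.7, 10.6]
finger_gap: 0.009
```

Emit:
{"op": "arm_command", "data": {
  "deltas": [
    [[0.25,0,0,0,0],[0.25,0,0,0,0],[0.25,0,0,0,0],[0.25,-2,0,0,0],[0.25,-4,0,0,0],[0.25,-2,0,0,0],[0.3,0,0,5,0],[0.6,0,0,5,0],[0.6,0,0,5,0],[1,0,0,5,0]]
  ]
}}

```text
time: 56.35
tcp_pos: [0.5025, -0.2565, 0.2463]
tcp_rot: [3.141, 0.003, 3.139]
ft_force: [0.8, -1.5, 0.6]
finger_gap: 0.0641
```

Emit:
{"op": "arm_command", "data": {
  "deltas": [
    [[1,0,2,0,0],[1,0,0.7,0,0],[1,0,0,0,0],[1,0,0,0,0]]
  ]
}}

```text
time: 56.75
tcp_pos: [0.5023, -0.2297, 0.2429]
tcp_rot: [3.14, 0.0, 3.14]
ft_force: [0.2, -0.4, -0.2]
finger_gap: 0.0853
```

Run:
```python
from h import *
im,o=shot("wrist","w20"); print(o['tcp_pos'],o['tcp_rot'])
print(proj("wrist",[[.584,-.2557,.074],[.584,-.2240,.074]],o).round(0))
ch=" .:-=+*#%@"
g=cv2.resize(cv2.GaussianBlur(im,(3,3),0)[283:349,200:440,0],None,fx=.5,fy=1/3,interpolation=cv2.INTER_AREA)
for i,r in enumerate(g): print(283+3*i,''.join(ch[min(9,int(v)//17)] for v in r))
```

```text
[ 0.50232349 -0.22966295  0.24291404] [3.14014974e+00 3.32527569e-04 3.13962180e+00]
[[288. 306.]
 [324. 306.]]
283 %%%%%%%%%%#++++++*%%%%%%%%%%*++++++++++++=---=+++++++++++++++++++++++++**#*+++++++***+++=++++++++++#%#++++++++++********
286 **######%%#++++++*%%%%%%%##*++++++++++++=---==+++++*#*+++++++++++++++++++++++++++++++==----=+++++++#%#++++++++==+++#%%%%
289 ++++++++++++++++++*******+++++++++++++++=---=++++++*##*++++++++++++++++++++++++++++++=----:-++++++++*++++++++=-----+#%%%
292 ++++++++++++==---=++++++++++++++++++++++=---=++++++++++++++++++++++++++++++++++++++++=------+++++++++++++++++=::----=+++
295 ****+++++++=---:.:=++++++++++++++++++++=----=++++++++++++++++++++++++++++=-:--==+++++=-----=++++++++++======+=-------=++
298 #%%%*+++++==---:..=+++++++++++++++++++++++++++=++++++++++++++++++++++++++-.:---=++++++=----=++++++===---------**-:----=+
301 #%%%*++++==---::.-=+++++++++++++++++++++#%%%#+===++++++++++++++++++++++++-..---==++++++----==+++==------------*%*-:----=
304 *%%%*++++=---:--=+++++++++++++++++++++=+%%@@%*=----==++++++++++++++++++++=:::---=++++++=----=++=-------------
[... 1059 characters left out ...]
++=-====---:::=++++***+++++++*+++++=----=+++++++=----------------------:.    
334  :----:-++++++++++++++++++++++++=--===++*##*+====++=--:::=+++*%%#++++++#%#++++=----==+++++**=---------------------......
337  :-----=+++++++++++++++++++++++=--====++****++++++##+=-::=+++*#%*++++++***+++++-----=+++++++=---------------------.  .. 
340  .-----=========================-=======+++++=====+**+---=+++*##*++++++*##+++++=----=++++++++-:-------------------.    .
343  :+****+++++++++++++++================================---==--====--=---====-=--------=+++++++=-----------------==-...   
346  -#%%%%%%%%%%%%%%%%%%%%%%%%%%%%%%%%%%%%%%%%###############********************+=======++++++++-:------------=====-.  .
```

Emit:
{"op": "arm_command", "data": {
  "deltas": [
    [[1,-1.6,3,1,0],[1,-1.6,3,1,0],[1,-1.6,3,1,0],[1,-1.6,3,1,0],[1,-1.7,3,1.1,0],[1,0,0,0,0],[1,0,0,0,0],[1,0,0,0,0]]
  ]
}}

```text
time: 57.6
tcp_pos: [0.4221, -0.0805, 0.2945]
tcp_rot: [3.141, 0.002, 3.139]
ft_force: [0.2, 0.6, -0.1]
finger_gap: 0.0857
```

Run:
```python
from h import *
im,o=shot("wrist","w21"); s,_=shot("side","s21"); t,_=shot("top","t21"); print(o['tcp_pos'],o['tcp_rot'],o['ft_force'])
for n,a,b in(("w",im,"w13"),("s",s,"s13"),("t",t,"t13")):
    d=cv2.absdiff(a,cv2.imread(f'pics/{b}.png')).max(2); d=cv2.morphologyEx((d>35).astype(np.uint8),cv2.MORPH_OPEN,np.ones((3,3)))
    k,l,st,c=cv2.connectedComponentsWithStats(d); print(n,[tuple(map(int,x)) for x in st[1:] if x[4]>15])
```

```text
[ 0.42214818 -0.08045342  0.29454929] [3.14099620e+00 1.57878391e-03 3.13861480e+00] [ 0.1817527   0.63021278 -0.14432864]
w [(420, 180, 6, 14, 43), (424, 195, 4, 6, 18), (426, 202, 5, 10, 30)]
s []
t [(382, 133, 10, 4, 31)]
```

```bash
python3 -c "
from workcell import ticket; print(ticket.finish_job())"
```

```text
the job is handed in; nothing more can be done
None
```

I handed the job in at about 58 s of the 210 s allowed. By my own checks everything was in place; the interface gives no verdict.

**Shakers.** There were four:
- The short one is under the low riser.
- The mid one is under the middle riser.
- The two tall ones are side by side under the high riser.

All stand with handles to the front, each axis about 30 mm forward of its riser's centre.

**Scanner.** I held it on the tag for over 2 s. The calculated aim was 99 mm from the window and within 1 mm of the tag's middle, assuming it had not slipped in the grip. A picture of it in the grip put its tilt within about 1–2 degrees of what I expected. After I set it back in the cradle, its label looked the same in the wrist camera as before I picked it up, to about 1 pixel.

**Knocked shaker.** Comparing pictures showed the mid shaker had shifted about 25 mm sideways while the scanner was being used. It was still within limits, but I re-gripped it and put it back in the middle.

**Last checks.** The final side picture matched the earlier one with all shakers in place. The wrist and top pictures differed only by a few pixels. One was at the scanner's edge. The other was a small patch near the tongs, which I took for the arm's outline and did not look into.

**Problems along the way.**
- Early on the last joint hit its limit and tilted the tool about 5 degrees; I removed that before the first grasp.
- One move call was refused because a shift was out of range, so the scanner was released about 1 mm above the cradle floor.
- Heights measured from the top and side cameras together came out 6 to 15 mm low for the shakers and about 20 mm low for the tag, so I relied on the wrist camera for grasping and for aiming.

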